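Turn the desoldering pump over into its stand

ROBOT

A 6-joint arm with a two-finger parallel gripper is mounted at the origin on the work surface. World frame = base frame: x ahead of the robot, y to its left, z up, the work surface at z = 0. Lengths are in mm, angles in rad, forces in N, time in s.
With the tool pointing down it reaches from about 300 to 775 mm from the base axis. Payload 14.6 kg.
Tool frame: the origin (TCP) lies midway between the tips of the shut fingers; the grasp point (between the pads) lies manip.grasp_offset behind it (manip.grasp_offset is the distance from the TCP to the grasp point, in mm); z points along the fingers, y is the direction in which the jaws open and shut (so a half turn about z gives the same grasp; the last joint's range is limited). The gripper opens to 94 mm and grips with 3 to 60 N. Pads are 16 mm wide; open, the fingers measure 119 mm over their backs; the gripper's body (75 mm by 177 mm) begins 78 mm behind the grasp point.
Start: joints at [1.241, 0.3, 1.521, -0, 1.321, -0.067], TCP at [142.88, 531.107, 205.446] pointing down, gripper open.
Joint ranges: [-3.03, 3.03], [-0.79, 2.21], [0.23, 2.52], [-1.04, 4.18], [0, 3.07], [-2.55, 2.55]. Speed limits (rad/s): [2.22, 2.22, 2.57, 3.14, 3.14, 3.14].

INTERFACE

Orientations are given as [roll, pitch, yaw] about the fixed x, y, z axes, in that order (R = Rz(yaw) Ry(pitch) Rx(roll)).
In Python, from cell import monitor, vision, order, manip gives the robot as it stands.
- The arm moves only by the shell command python3 -m jog 'ROWS' [FORCE]. ROWS is JSON, a list of rows, each a list of 7 numbers: the shift along the tool's x, y, z in cm, then the turn, a rotation vector about the tool's x, y, z in rad, then the opening in per cent of the stroke, from 0 (shut) to 100 (fully open). In form: [[tx, ty, tz, rx, ry, rz, jaw], ...]. A call has 1 to 8 rows; each row shifts and turns the commanded pose from where the row before left it, along the tool's axes as they then stand; what a row does not reach is not made up. A row lasts 1/10 s, in which the tool goes at most 50 mm and 8.59 degrees, less where a joint would pass 70% of its speed; a pose out of reach is approached as far as the arm can. A call is refused whole if a number of a shift passes 5 or a number of a turn 0.15, either way. A call with a gripper value outside its range is refused whole. The fingers move at their own pace and stop on an object; FORCE is the grip in N (left out, the last holds). Time passes only in rows, so rows that do not move let the fingers close. It gives the time, the measured TCP pose, the force and the opening at its end, in the units of the state.
- monitor.read_state(): the state, without advancing time (a new reading comes with each control period).
- vision.camera(name): name is "scene" or "top" or "wrist"; returns a dict with "color" (480x640x3 uint8, blue, green, red), "fx", "fy", "cx", "cy" (pixels), "cam_to_world" (4x4, takes a point from camera to world coordinates); the wrist camera has in their place "tool_from_camera" (4x4, takes a point from camera to tool coordinates, whose origin is the TCP and whose axes are the flange's). Camera axes: x right, y down, z forward; pixel columns grow to the right and rows downward; lengths in mm; the calibration is good to about 2 mm. A picture is of the moment at which its call begins: read the wrist's pose just before it. There is no depth.
- order.sign_off(): hands the job in, once; it reports no verdict.
The state is a dict: "clock": time; "joints": joint angles; "qd": joint speeds; "effort": joint torques, N m; "eef_pos": TCP position; "eef_rot": TCP orientation; "wrist_force": force on the tool from outside, world axes, zero at the start; "moment": the same for the moment, N m; "finger_gap": finger opening in mm.
Only numpy, scipy, OpenCV 4.12 (cv2) and the standard library are available. Lean on these libraries where they do the work, as an engineer would, in place of code of your own. Each camera call takes 0.05 s, during which the arm holds its last target.

TASK

The desoldering pump has been left nozzle up in the round tool cup. Lift it out, lay it flat on the bench and let go of it to change your grip, then stand it nozzle down in the square well of its stand, right down to the bottom, and leave it standing there. Do not disturb the paper roll, the flux bottle or the screwdriver.

Things in the scene. Friction and masses are not known exactly. Their poses are not given: they have to be found in the camera images.
- pump: hand desoldering pump, 190 mm, 100 g. Origin: centre of the plunger-end face; z runs along it to the nozzle. At z 0-8 mm black round knob, 22 mm dia.; 8-30 steel rod, 10 mm dia.; 30-150 square aluminium barrel, 22 x 22 mm, sides facing x and y; 150-190 white nozzle, tapering from 21 (12 at z 164) to 7 mm dia. Starts nozzle up in the cup. Lying on the bench, its axis is 11 mm high
- nozzle_tip (a point): centre of the nozzle's end face, at z = 190 mm of the pump
- cup: round steel tool cup, fixed to the bench, 68 mm outside and 60 mm inside diameter, rim 56 mm high, inside floor 6 mm high, on a foot disc of 92 mm diameter. Origin at the centre of its underside, z up
- stand: pump stand, fixed: an upright square grey tube on a square 96 x 96 x 8 mm steel foot. The well in the tube is 26 x 26 mm inside (walls 4 mm, 34 x 34 mm outside), open at the top, rim at 100 mm, floor at 8 mm. Origin at the centre of its underside, z up, x and y square to the well's walls
- well_mouth (a point): centre of the well's mouth, 100 mm above the bench
- well_floor (a point): centre of the well's floor, 8 mm above the bench
- paper_roll: loose roll of white paper standing on end, 72 mm diameter, 55 mm high, origin at the centre of its underside; to be left alone
- flux_bottle: loose white bottle with a black cap, 44 mm diameter, 85 mm high, origin at the centre of its underside; to be left alone
- screwdriver: loose screwdriver lying on the bench, 180 mm long, handle to its -x end; to be left alone
Not all that is in view belongs to the job. There is more than one size of the stand; the one meant has the size given above. Leave any pink look-alike of the pump alone.

How it is judged (in metres and radians):
On the way:
1. the pump lies flat on the bench (within 8 degrees), let go of by the gripper (angle between pump's own z axis and vertical between 1.43 and 1.71 rad and height (world z) of each of pump, nozzle_tip below 0.022 m and contact force between pump and the arm below 0.1 N), for 0.2 s.
At the end, for the whole second after the job is handed in: the pump stands nozzle down in the stand's well, its tip within 5 mm of the well's floor in height and 12 mm of its centre, within 7 degrees of upright, staying there (slower than 0.1 m/s) and let go of (z of nozzle_tip in the frame of well_floor between -0.004 and 0.005 m and horizontal distance between nozzle_tip and well_floor below 0.012 m and angle between pump's own z axis and vertical above 3.02 rad and linear speed of pump below 0.1 m/s and contact force between pump and the arm below 0.1 N); the robot touches nothing.
It fails at once if the paper roll is moved by more than 30 mm (distance of paper_roll from where it was at the start of the episode above 0.03 m).
It fails at once if the flux bottle is moved by more than 30 mm (distance of flux_bottle from where it was at the start of the episode above 0.03 m).
It fails at once if the screwdriver is moved by more than 30 mm (distance of screwdriver from where it was at the start of the episode above 0.03 m).
It also fails if it takes over 72 s, if anything falls off the work surface, if the arm or the gripper's body presses on something with over 40 N, if the wrist force passes 120 N, or if a joint passes its speed limit or range.

## Working session

There is one attempt and no reset: what is moved stays moved. The work goes in short steps, Python scripts to look and compute and a shell command to move; the robot and the scene stay as the last step left them, time stands still between calls to the robot, and variables do not carry over. Pictures are saved under pics/ and viewed, and the job is handed in when it is done.

```bash
mkdir -p pics; ls; python3 - <<'E'
from cell import monitor, vision, order, manip
import cv2
print(monitor.read_state()); print(manip.grasp_offset)
for n in ("scene","top"):
    c=vision.camera(n); cv2.imwrite(f"pics/{n}0.png",c["color"]); print(n,c["fx"],c["cx"],c["cy"],c["cam_to_world"])
E
```

```text
pics
{'clock': 0.0, 'joints': array([ 1.24139812e+00,  3.00475314e-01,  1.52156997e+00, -1.03932528e-05,
        1.32068399e+00, -6.65948954e-02]), 'qd': array([ 1.15064223e-03, -1.47278378e-05,  2.58227431e-04,  1.70224293e-03,
        3.92772466e-04,  9.95914364e-04]), 'effort': array([ 1.99947266e-03, -5.31803834e+01, -3.52736521e+01,  7.09479419e-02,
        2.43659428e-02, -8.04113120e-05]), 'eef_pos': array([142.80402167, 530.87400391, 204.88871579]), 'eef_rot': array([-3.14045788e+00, -6.55924500e-05,  2.87879189e+00]), 'wrist_force': array([-0.31352446,  0.15682693, -1.088601  ]), 'moment': array([ 0.06080467,  0.03326306, -0.02217207]), 'finger_gap': 93.40673167166933}
18.8
scene 486.96744061848057 314.52650788919067 232.13939615733958 [[ 2.64107427e-01  7.40849064e-01 -6.17567754e-01  1.28942416e+03]
 [ 9.64416067e-01 -1.94749277e-01  1.78813783e-01 -1.78232320e+02]
 [ 1.22031500e-02 -6.42818313e-01 -7.65921471e-01  9.96274935e+02]
 [ 0.00000000e+00  0.00000000e+00  0.00000000e+00  1.00000000e+00]]
top 506.49353423421377 312.72953767955244 234.4230417539699 [[ 1.83587075e-03 -9.82032339e-01  1.88703776e-01  3.50349121e+02]
 [-9.99944589e-01 -3.75885596e-03 -9.83313177e-03  2.75301745e+01]
 [ 1.03657637e-02 -1.88675267e-01 -9.81984824e-01  1.31116432e+03]
 [ 0.00000000e+00  0.00000000e+00  0.00000000e+00  1.00000000e+00]]
```

View pics/scene0.png

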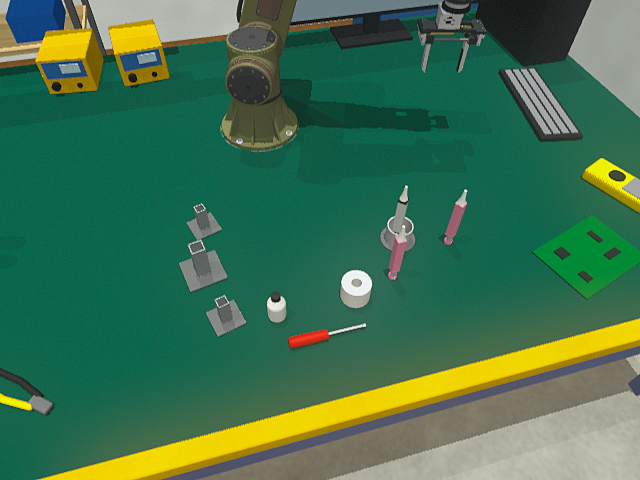

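View pics/top0.png

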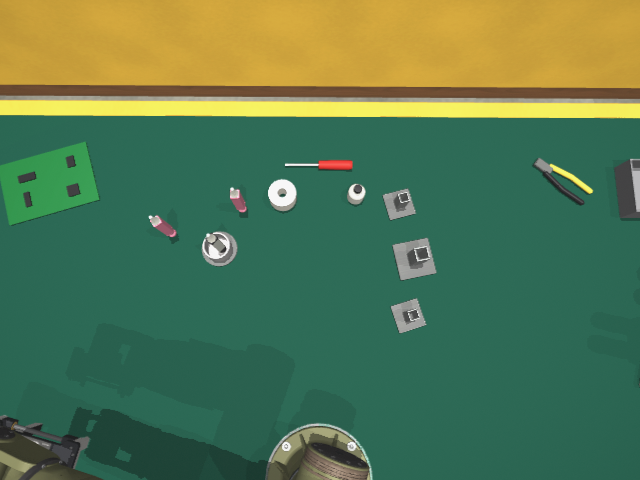

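The scene view shows the grey pump in the cup at (400,215), and pink look-alikes at (397,255) and (455,215). Stand candidates in the top view are (400,203), (414,257) and (409,315). The middle one looks largest, so I'll measure the feet and crop in.

```bash
cat > h.py <<'E'
import numpy as np, cv2
from cell import monitor, vision, order, manip
def ray(c,uv,T=None):
    T=c["cam_to_world"] if T is None else T
    d=np.array([(uv[0]-c["cx"])/c["fx"],(uv[1]-c["cy"])/c["fy"],1.]); T=np.asarray(T)
    return T[:3,3],T[:3,:3]@d
def plane(c,uv,z,T=None):
    o,d=ray(c,uv,T); return o+d*(z-o[2])/d[2]
def proj(c,p,T=None):
    T=np.asarray(c["cam_to_world"] if T is None else T)
    q=T[:3,:3].T@(np.asarray(p,float)-T[:3,3]); return np.array([c["fx"]*q[0]/q[2]+c["cx"],c["fy"]*q[1]/q[2]+c["cy"]])
def tri(rs):
    A=np.zeros((3,3));b=np.zeros(3)
    for o,d in rs:
        d=d/np.linalg.norm(d);P=np.eye(3)-np.outer(d,d);A+=P;b+=P@o
    p=np.linalg.solve(A,b); return p,[np.linalg.norm((np.eye(3)-np.outer(d,d)/(d@d))@(p-o)) for o,d in rs]
E
python3 - <<'E'
from h import *
c=vision.camera("top");im=c["color"]
hsv=cv2.cvtColor(im,cv2.COLOR_BGR2HSV)
m=((hsv[...,1]<70)).astype(np.uint8)*255
roi=np.zeros_like(m);roi[170:350,150:450]=255;m&=roi
cs,_=cv2.findContours(m,cv2.RETR_EXTERNAL,cv2.CHAIN_APPROX_NONE)
for k in cs:
    if cv2.contourArea(k)<60: continue
    print("blob",cv2.contourArea(k),cv2.boundingRect(k))
    P=np.array([plane(c,p[0],8)[:2] for p in k],np.float32)
    r=cv2.minAreaRect(P);print("  rect@z8",np.round(r[0],1),np.round(r[1],1),round(r[2],1))
s=vision.camera("scene")["color"]
a=cv2.resize(im[180:340,370:450],None,fx=3.6,fy=3.6,interpolation=cv2.INTER_CUBIC)
b=cv2.resize(im[180:280,140:250],None,fx=4.4,fy=4.4,interpolation=cv2.INTER_CUBIC)
H=max(a.shape[0],b.shape[0]);f=lambda x:cv2.copyMakeBorder(x,0,H-x.shape[0],0,0,0)
cv2.imwrite("pics/crop_top.png",np.hstack([f(a),f(b)]))
a=cv2.resize(s[195:340,170:300],None,fx=3,fy=3,interpolation=cv2.INTER_CUBIC)
b=cv2.resize(s[175:295,370:480],None,fx=3.6,fy=3.6,interpolation=cv2.INTER_CUBIC)
H=max(a.shape[0],b.shape[0])
cv2.imwrite("pics/crop_scene.png",np.hstack([f(a),f(b)]))
E
```

```text
blob 772.0 (391, 298, 36, 35)
  rect@z8 [ 392.5 -228.5] [72.4 73. ] 17.3
blob 1299.5 (392, 238, 45, 42)
  rect@z8 [ 538.  -248.8] [96.1 97.1] 11.6
blob 956.0 (202, 231, 36, 36)
  rect@z8 [563.1 256.9] [92.6 90.9] 2.5
blob 72.0 (150, 215, 11, 13)
  rect@z8 [638.1 430.9] [34.2 24.1] 28.7
blob 681.5 (382, 188, 34, 32)
  rect@z8 [ 684.7 -213.9] [72.3 73.4] 14.9
blob 71.0 (230, 187, 10, 11)
  rect@z8 [714.8 222.9] [27.5 24.1] 0.3
blob 276.5 (347, 183, 19, 22)
  rect@z8 [711.5 -99.6] [45.3 56.8] 63.7
blob 710.5 (268, 179, 29, 32)
  rect@z8 [708.8  96.5] [85.3 74.6] 0.5
```

View pics/crop_top.png

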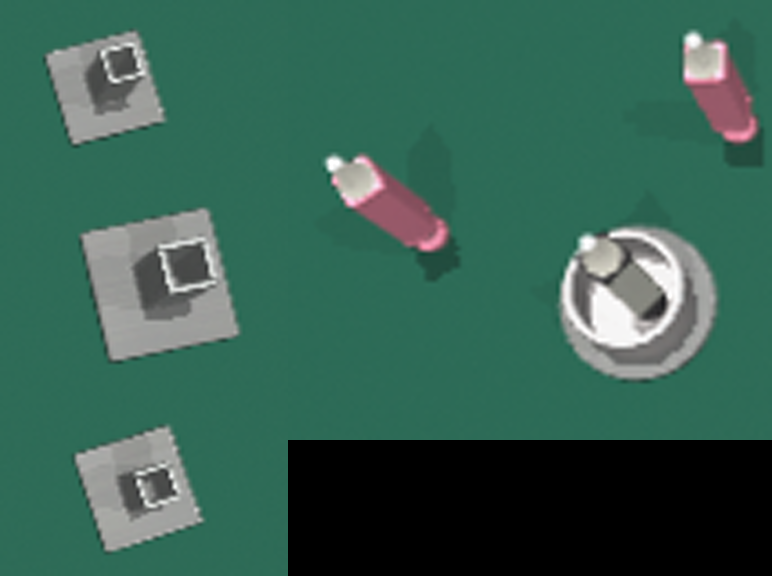

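View pics/crop_scene.png

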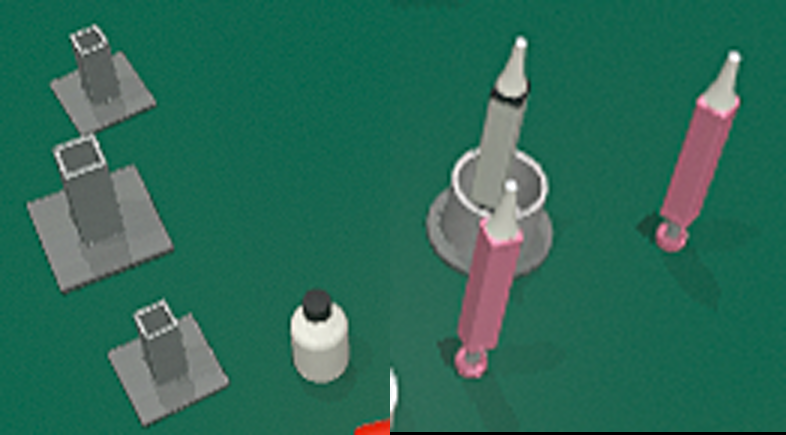

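The middle stand at top (414,257) fits: its foot measures 96x97, where the others are 72. The pump is the grey one leaning in the cup, and the pink ones I leave alone. Next I triangulate the pump axis.

```bash
python3 - <<'E'
from h import *
t=vision.camera("top");s=vision.camera("scene")
def upt(p):return (140+(p[0]-288)/4.4,180+p[1]/4.4)
def ups(p):return (370+(p[0]-390)/3.6,175+p[1]/3.6)
tip,e=tri([ray(t,upt((587,242))),ray(s,ups((521,42)))]);print("tip",tip,e)
o1,a=ray(t,upt((587,242)));_,b=ray(t,upt((641,291)))
o2,c=ray(s,ups((521,42)));_,d=ray(s,ups((488,195)))
n1=np.cross(a,b);n2=np.cross(c,d);ax=np.cross(n1,n2);ax/=np.linalg.norm(ax);ax*=np.sign(ax[2])
print("axis up",ax,"tilt",np.degrees(np.arccos(ax[2])),"knob end",tip-190*ax)
for k in(40,100,150):
    p=tip-ax*k;print(k,p,proj(t,p),proj(s,p))
# cup rim circle at z56 check
print(proj(t,(563,257,56)))
E
```

```text
tip [563.21939528 252.37379513 194.15798632] [np.float64(1.3089641207515836), np.float64(1.3089641207516476)]
axis up [-0.0098305   0.00288652  0.99994751] tilt 0.5870352551120204 knob end [565.08718973 251.82535686   4.1679588 ]
40 [563.61261517 252.25833444 154.16008579] [210.79306206 237.88324065] [403.24835208 198.75367673]
100 [564.20244499 252.08514341  94.16323499] [215.48846198 242.12916027] [399.62597181 215.64104277]
150 [564.69396985 251.94081755  44.16585933] [219.07110072 245.36884087] [396.80842105 228.77633157]
[216.21792513 245.23760695]
```

```bash
python3 - <<'E'
from h import *
s=vision.camera("scene");t=vision.camera("top");w=vision.camera("wrist")
print("pink",plane(s,(393,277),4),plane(s,(447,242),4))
print("small stand rims top px->", [ (plane(t,(403.7,197.5),z),plane(s,(222.5,301),z)) for z in(60,70,80,90)])
print(tri([ray(t,(403.7,197.5)),ray(s,(222.5,301.5))]), tri([ray(t,(412.6,314.6)),ray(s,(199.3,208))]),tri([ray(t,(421.9,254)),ray(s,(196.6,246.5))]))
print(np.round(w["tool_from_camera"],3),w["fx"],w["cx"],w["cy"]);cv2.imwrite("pics/w0.png",w["color"])
E
```

```text
pink [678.56342263 203.0274698    4.        ] [610.45698447 381.12821168   4.        ]
small stand rims top px-> [(array([ 687.77955039, -217.37335315,   60.        ]), array([ 676.17576925, -211.99350554,   60.        ])), (array([ 685.08261902, -215.41594816,   70.        ]), array([ 682.72564443, -211.63291503,   70.        ])), (array([ 682.38568766, -213.45854317,   80.        ]), array([ 689.2755196 , -211.27232453,   80.        ])), (array([ 679.6887563 , -211.50113818,   90.        ]), array([ 695.82539478, -210.91173403,   90.        ]))]
(array([ 684.79364487, -213.38345475,   71.8672479 ]), [np.float64(1.6613517276534715), np.float64(1.6613517276534817)]) (array([ 391.49529865, -227.52962744,   72.9223249 ]), [np.float64(0.4957878873868487), np.float64(0.4957878873867906)]) (array([ 536.35960689, -248.48721708,   97.39123916]), [np.float64(1.273322223104535), np.float64(1.2733222231045442)])
[[-0.0000e+00 -9.7000e-01 -2.4200e-01  6.9664e+01]
 [ 1.0000e+00 -0.0000e+00  1.0000e-03  3.2400e-01]
 [-1.0000e-03 -2.4200e-01  9.7000e-01 -1.7932e+02]
 [ 0.0000e+00  0.0000e+00  0.0000e+00  1.0000e+00]] 330.70593565291733 318.0646337584115 240.62467525759328
```

View pics/w0.png

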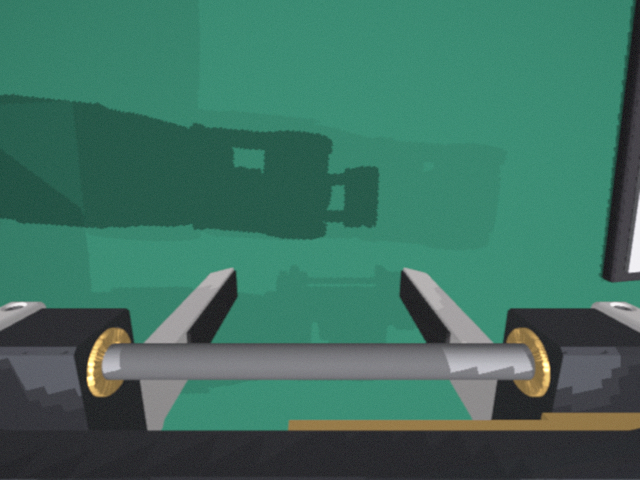

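The cup pump is upright (tip near z=195). The rims triangulate to 97 mm for the middle stand and 72 mm for the small ones, which confirms the middle one. I'm moving to look down on the pump with the wrist camera and find how its square barrel is turned.

```bash
python3 -m jog '[[-2,-1,-4,0,0,0,100],[-4,-2.2,-4,0,0,0,100],[-4,-2.2,-2,0,0,0,100],[-4,-2.2,0,0,0,0,100],[-4,-2.2,0,0,0,0,100],[-4,-2.2,0,0,0,0,100],[-4,-2.2,0,0,0,0,100],[-4,-2.2,0,0,0,0,100]]'
python3 -m jog '[[-4,-2.2,0,0,0,0,100],[-4,-2.2,0,0,0,0,100],[-2,-1,0,0,0,0.13,100],[0,0,0,0,0,0.14,100],[0,0,0,0,0,0.14,100],[0,0,0,0,0,0.14,100],[0,0,0,0,0,0.14,100],[0,0,0,0,0,0.14,100]]'
python3 - <<'E'
from h import *
st=monitor.read_state();print(st["joints"],st["eef_pos"],st["eef_rot"])
cv2.imwrite("pics/w1.png",vision.camera("wrist")["color"])
E
```

```text
clock: 1.25
eef_pos: [385.2, 298.8, 298.6]
eef_rot: [3.141, 0.0, 2.879]
wrist_force: [0.2, 1.1, 0.2]
finger_gap: 94.1
clock: 2.05
eef_pos: [466.7, 222.2, 298.4]
eef_rot: [-3.142, -0.0, 2.043]
wrist_force: [1.1, -0.8, -0.7]
finger_gap: 93.7
[ 3.73524302e-01  1.70016339e-01  1.46659332e+00  1.72441048e-05
  1.50498816e+00 -9.86353770e-02] [466.70389223 222.22767095 298.40722101] [-3.14158921e+00 -1.76315992e-05  2.04295487e+00]
```

View pics/w1.png

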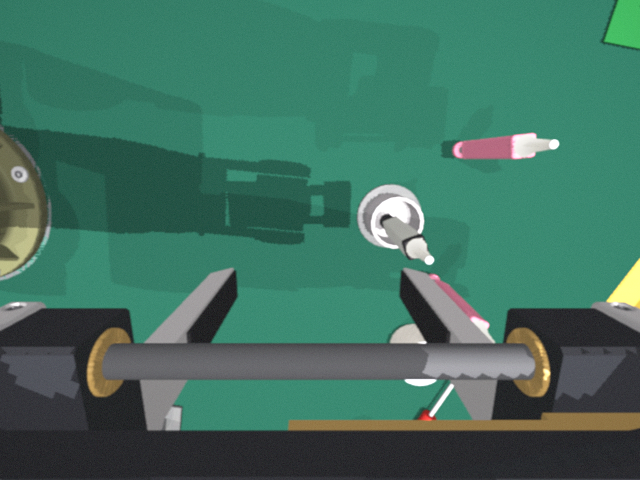

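```bash
python3 - <<'E'
from h import *
from scipy.spatial.transform import Rotation as R
im=cv2.imread("pics/w1.png")
cv2.imwrite("pics/w1c.png",cv2.resize(im[175:275,345:445],None,fx=6,fy=6,interpolation=cv2.INTER_CUBIC))
st=monitor.read_state();w=vision.camera("wrist")
T=np.eye(4);T[:3,:3]=R.from_euler("xyz",st["eef_rot"]).as_matrix();T[:3,3]=st["eef_pos"]
T=T@w["tool_from_camera"]
for p in[(564,252,196),(564,252,156),(564,252,60)]: print(proj(w,p,T))
print("tip",plane(w,(430,260),196,T))
# expected square edges direction
for a in range(0,90,15):
    q=[proj(w,(564+15.56*np.cos(np.radians(a+45+k*90)),252+15.56*np.sin(np.radians(a+45+k*90)),156),T) for k in range(4)]
    print(a,np.round((np.array(q)-[345,175])*6).astype(int).tolist())
E
```

```text
[430.14930321 258.79589461]
[417.08587013 247.07794989]
[395.43781413 227.65956868]
tip [564.46408444 250.97873693 196.        ]
0 [[523, 404], [409, 347], [343, 461], [455, 516]]
15 [[514, 383], [387, 357], [352, 481], [478, 506]]
30 [[500, 365], [367, 373], [367, 499], [497, 491]]
45 [[480, 352], [352, 392], [386, 512], [512, 472]]
60 [[458, 344], [343, 415], [408, 519], [522, 450]]
75 [[434, 342], [340, 438], [431, 521], [525, 427]]
```

View pics/w1c.png

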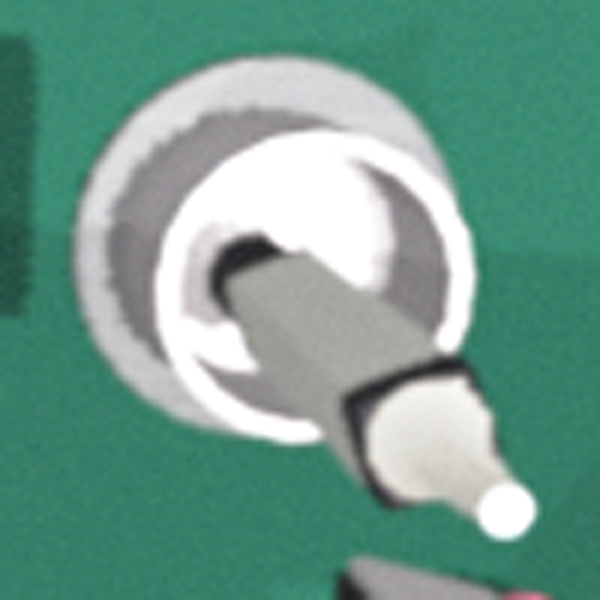

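The barrel corners match a yaw of about 45°. I'll approach with the tool horizontal, pointing along azimuth 45°, which keeps the gripper body clear of the pinks and the roll. First I back off and turn, logging joints to learn the kinematics.

```bash
cat > st.py <<'E'
from h import *
import json
st=monitor.read_state()
print(round(st["clock"],2),"q",np.round(st["joints"],3),"p",np.round(st["eef_pos"],1),"rpy",np.round(st["eef_rot"],3),"F",np.round(st["wrist_force"],1),"gap",round(st["finger_gap"],1))
open("log.jsonl","a").write(json.dumps([list(st["joints"]),list(st["eef_pos"]),list(st["eef_rot"])])+"\n")
E
python3 st.py
python3 -m jog '[[-2.6,-3.1,0,0,0,0,100],[-2.6,-3.1,0,0,0,0,100],[-2.6,-3.1,0,0,0,0,100],[0,0,0,0,0,0.14,100],[0,0,0,0,0,0.14,100],[0,0,0,0,0,0.14,100],[0,0,0,0,0,0.14,100]]' >/dev/null;python3 st.py
python3 -m jog '[[0,0,0,0,0,0.14,100],[0,0,0,0,0,0.14,100],[0,0,0,0,0,0.14,100],[0,0,0,0,0,0.14,100],[0,0,0,0,0,0.14,100]]'>/dev/null;python3 st.py
python3 -m jog '[[0,0,0,0,0.14,0,100],[0,0,0,0,0.14,0,100],[0,0,0,0,0.14,0,100],[0,0,0,0,0,0,100]]'>/dev/null;python3 st.py
```

```text
2.15 q [ 0.374  0.17   1.467 -0.     1.505 -0.102] p [466.7 222.2 298.4] rpy [3.142 0.    2.046] F [ 0.   0.3 -0.8] gap 94.1
2.85 q [ 0.172 -0.024  1.674  0.     1.491  0.255] p [420.  110.1 298.5] rpy [ 3.141 -0.     1.488] F [-0.4 -0.4 -0.5] gap 94.1
3.35 q [ 0.172 -0.024  1.674  0.     1.491  0.955] p [420.  110.2 298.4] rpy [ 3.142 -0.     0.788] F [-0.3 -0.3  0.2] gap 94.2
3.75 q [-0.018 -0.24   1.918  0.326  1.18   0.68 ] p [419.1 109.3 298.1] rpy [ 3.139 -0.424  0.792] F [ 0.3 -0.3  0.6] gap 93.9
```

```bash
cat > kin.py <<'E'
import numpy as np, json
from scipy.spatial.transform import Rotation as R
from scipy.optimize import least_squares
def rot(a,t): return R.from_euler(a,t).as_matrix()
def fk(q,P):
    d1,a1,b,L2,a3,L4,L6,b2=P
    Rm=rot("z",q[0]);p=np.array([0,0,d1])+Rm@[a1,b,0]
    Rm=Rm@rot("y",q[1]);p=p+Rm@[0,0,L2]
    Rm=Rm@rot("y",q[2]);p=p+Rm@[a3,0,L4]
    Rm=Rm@rot("z",q[3])@rot("y",q[4]);p=p+Rm@[0,b2,0];Rm=Rm@rot("z",q[5]);p=p+Rm@[0,0,L6]
    return p,Rm
def data():
    D=[([1.24139812,3.00475314e-01,1.52156997,-1e-5,1.32068399,-6.65948954e-02],[142.80402167,530.87400391,204.88871579],[-3.14045788,-6.5e-05,2.87879189])]
    D+=[json.loads(l) for l in open("log.jsonl")]
    return D
P0=[300,50,30,350,0,350,250,0]
def fit():
    D=data()
    f=lambda P:np.concatenate([(fk(q,P)[0]-p)/1. for q,p,_ in D]+[0.001*(np.array(P)-P0)])
    s=least_squares(f,P0);return s.x,f(s.x)
# tool axes = M
def toolfix(P):
    q,p,r=data()[0];return fk(q,P)[1].T@rot("xyz",r)
LO=np.array([-3.03,-.79,.23,-1.04,0,-2.55]);HI=np.array([3.03,2.21,2.52,4.18,3.07,2.55])
def ik(p,Rt,P,q0):
    F=toolfix(P)
    def f(q):
        a,b=fk(q,P);return np.concatenate([(a-p)/100,R.from_matrix(Rt.T@b@F).as_rotvec()])
    s=least_squares(f,np.clip(q0,LO+.01,HI-.01),bounds=(LO,HI));return s.x,s.cost
if __name__=="__main__":
    P,r=fit();print(np.round(P,1),np.abs(r).max());F=toolfix(P);print(np.round(F,3))
    for q,p,rr in data(): print(np.round(fk(q,P)[0]-p,1),np.round(R.from_matrix((fk(q,P)[1]@F).T@rot("xyz",rr)).as_rotvec(),3))
E
python3 kin.py
```

```text
[221.2   0.   36.6 424.2  40.9 447.5 270.6   0. ] 0.09749407181187775
[[ 0. -1.  0.]
 [ 1.  0. -0.]
 [ 0.  0.  1.]]
[-0. -0.  0.] [ 0.  0. -0.]
[-0. -0. -0.] [-0.  0.  0.]
[ 0. -0. -0.] [-0.  0.  0.]
[ 0. -0. -0.] [-0.  0.  0.]
[ 0. -0. -0.] [-0.  0.  0.]
```

```bash
cat > plan.py <<'E'
from kin import *
P,_=fit()
def toolR(az,dep,flip=1):
    # tool z at azimuth az, depressed dep; jaw y horizontal; x upward-ish (flip=1)
    az,dep=np.radians([az,dep])
    z=np.array([np.cos(az)*np.cos(dep),np.sin(az)*np.cos(dep),-np.sin(dep)])
    y=np.array([np.sin(az),-np.cos(az),0])*flip;x=np.cross(y,z);return np.c_[x,y,z]
seeds=[[a,b,c,d,e,f] for a in(-.5,.5) for b in(-.3,.6) for c in(1.5,2.2) for d in(0.3,1.6,3) for e in(.5,1.5) for f in(-1,0,1)]
def best(p,Rt):
    S=[]
    for s in seeds[::1]:
        q,c=ik(p,Rt,P,np.array(s))
        if c<1e-6 and not any(np.abs(q-x).max()<.05 for x in S): S.append(q)
    return S
def wrist(q): # wrist centre, elbow
    p,Rm=fk(q,P);return p-Rm@[0,0,P[6]]
if __name__=="__main__":
    import itertools
    seeds=seeds[::3]
    for name,c,azs,h in(("pick",(564,252),(45,),120),("stand",(537.5,-249),(11.6,101.6),140)):
        for az in azs:
            for dep in(0,20,40):
                Rt=toolR(az,dep);p=np.array([*c,h])+8*Rt[:,2]
                for q in best(p,Rt): print(name,az,dep,np.round(q,2),"wrist",np.round(wrist(q)))
E
time timeout 500 python3 plan.py
```

```text
pick 45 0 [ 0.08  0.67  2.11  2.4   1.3  -1.33] wrist [378.  66. 120.]
pick 45 20 [ 0.1   0.44  2.11  2.19  0.81 -1.07] wrist [389.  77. 210.]
pick 45 40 [ 0.17  0.32  2.    1.47  0.46 -0.31] wrist [422. 110. 289.]
stand 11.6 0 [-0.91  0.64  2.05  1.99  1.38 -1.16] wrist [ 280. -302.  140.]
stand 11.6 20 [-0.88  0.43  2.05  1.74  1.   -0.87] wrist [ 296. -299.  230.]
stand 11.6 40 [-0.79  0.3   1.96  1.23  0.75 -0.33] wrist [ 340. -289.  309.]
stand 101.6 0 [-0.76  1.2   0.84  1.    2.39 -0.72] wrist [ 590. -506.  140.]
stand 101.6 20 [-0.74  1.04  0.92  0.74  2.19 -0.85] wrist [ 587. -491.  230.]
stand 101.6 40 [-0.71  0.86  1.05  0.53  1.93 -0.9 ] wrist [ 578. -446.  309.]
real	0m11.407s
user	0m11.812s
sys	0m0.120s
```

```bash
cat > plan2.py <<'E'
from plan import *
import plan
S=plan.seeds[::5]
def feas(p,Rt):
    best=None
    for s in S:
        q,c=ik(p,Rt,P,np.array(s))
        if c<1e-6:
            m=np.min(np.r_[q-LO,HI-q]); 
            if best is None or m>best[0]: best=(m,q)
            if m>.3: break
    return best
for c in((500,40),):
  for n in range(-180,180,30):
    out=[]
    for Rt in(toolR(n,100,1),toolR(n,80,-1)):
        b=feas(np.array([*c,11])+8.5*Rt[:,2],Rt); out.append(None if b is None else (round(b[0],2),np.round(b[1],2)))
    b=feas(np.array([*c,150.]),toolR(n+180,10,1)); out.append(None if b is None else (round(b[0],2),np.round(b[1],2)))
    print(c,n,*out,sep="\n   ")
E
time python3 plan2.py
```

```text
(500, 40)
   -180
   (np.float64(0.57), array([ 0.01,  0.4 ,  1.95, -0.  ,  0.62, -1.56]))
   (np.float64(0.82), array([0.01, 0.55, 1.7 , 0.  , 1.07, 1.58]))
   (np.float64(0.01), array([ 0.01,  0.27,  2.51,  3.16,  1.03, -1.58]))
(500, 40)
   -150
   (np.float64(0.3), array([-0.04,  0.41,  1.94,  0.15,  0.66, -2.25]))
   (np.float64(0.81), array([ 0.05,  0.55,  1.71, -0.09,  1.04,  1.15]))
   (np.float64(0.13), array([-0.46,  0.33,  2.39,  2.05,  1.18, -1.2 ]))
(500, 40)
   -120
   None
   (np.float64(0.77), array([ 0.08,  0.52,  1.75, -0.17,  0.98,  0.71]))
   (np.float64(0.45), array([-0.57,  0.5 ,  2.07,  1.44,  1.45, -0.99]))
(500, 40)
   -90
   None
   (np.float64(0.71), array([ 0.1 ,  0.49,  1.81, -0.23,  0.88,  0.25]))
   (np.float64(0.83), array([-0.49,  0.69,  1.69,  1.09,  1.77, -0.9 ]))
(500, 40)
   -60
   (np.float64(0.11), array([-0.07,  0.51,  1.77,  0.18,  0.97,  2.44]))
   (np.float64(0.64), array([ 0.09,  0.45,  1.88, -0.23,  0.76, -0.27]))
   (np.float64(0.97), array([-0.35,  0.87,  1.34,  0.82,  2.1 , -0.93]))
(500, 40)
   -30
   (np.float64(0.55), array([-0.04,  
[... 602 characters left out ...]
.18,  1.05,  0.98, -0.52,  2.43, -2.04]))
(500, 40)
   60
   (np.float64(0.77), array([ 0.08,  0.52,  1.75, -0.17,  0.98,  0.71]))
   None
   (np.float64(0.2), array([ 0.35,  0.92,  1.24, -0.84,  2.13, -2.26]))
(500, 40)
   90
   (np.float64(0.71), array([ 0.1 ,  0.49,  1.81, -0.23,  0.88,  0.25]))
   None
   None
(500, 40)
   120
   (np.float64(0.64), array([ 0.09,  0.45,  1.88, -0.23,  0.76, -0.27]))
   (np.float64(0.11), array([-0.07,  0.51,  1.77,  0.18,  0.97,  2.44]))
   None
(500, 40)
   150
   (np.float64(0.59), array([ 0.06,  0.41,  1.93, -0.16,  0.66, -0.87]))
   (np.float64(0.55), array([-0.04,  0.54,  1.72,  0.09,  1.04,  2.  ]))
   None
real	0m18.337s
user	0m18.733s
sys	0m0.092s
```

```bash
cat > go.py <<'E'
import sys
from plan import *
from cell import monitor
def cur():
    st=monitor.read_state();return st["eef_pos"],rot("xyz",st["eef_rot"])
def delta(p,Rt):
    a,A=cur()
    d=A.T@(np.array(p)-a)/10; r=R.from_matrix(A.T@Rt).as_rotvec()
    print("shift cm in present tool axes",np.round(d,2),"|",round(np.linalg.norm(d),1),"turn",np.round(r,3), "shift in target axes",np.round(Rt.T@(np.array(p)-a)/10,2))
def tilt(): 
    a,A=cur(); print("toolz",np.round(A[:,2],3),"y",np.round(A[:,1],3),"az",np.degrees(np.arctan2(A[1,2],A[0,2])).round(1),"dep",np.degrees(np.arcsin(-A[2,2])).round(1))
E
python3 -c "
from go import *
tilt(); delta((495,185,298),toolR(45,10)); delta((495,185,200),toolR(45,10))"
```

```text
toolz [ 0.291  0.291 -0.912] y [ 0.711 -0.703  0.002] az 45.0 dep 65.7
shift cm in present tool axes [9.77 0.07 4.42] | 10.7 turn [-0.003  0.973  0.005] shift in target axes [ 1.85  0.02 10.56]
shift cm in present tool axes [ 5.74  0.05 13.35] | 14.5 turn [-0.003  0.973  0.005] shift in target axes [-7.8   0.02 12.26]
```

```bash

python3 -m jog '[[3.3,0,1.5,0,0,0,100],[3.3,0,1.5,0,0,0,100],[3.2,0,1.4,0,0.1,0,100],[0,0,0,0,0.14,0,100],[0,0,0,0,0.14,0,100],[0,0,0,0,0.14,0,100],[0,0,0,0,0.14,0,100],[0,0,0,0,0,0,100]]' >/dev/null;python3 st.py
python3 -m jog '[[0,0,0,0,0.14,0,100],[0,0,0,0,0.14,0,100],[0,0,0,0,0.03,0,100],[0,0,0,0,0,0,100]]' >/dev/null;python3 st.py
python3 kin.py; python3 -c "
from go import *
tilt(); delta((564-62,252-62,131),toolR(45,10))"
```

```text
4.55 q [-4.500e-02 -1.620e-01  2.116e+00  1.182e+00  7.680e-01 -2.000e-03] p [494.3 188.4 296.1] rpy [-3.133 -1.032  0.791] F [ 0.4 -0.2  0.1] gap 94.1
4.95 q [-0.108 -0.107  2.234  1.66   0.874 -0.481] p [493.8 191.5 296. ] rpy [-3.104 -1.286  0.774] F [ 0.6  0.2 -0.5] gap 94.1
[221.2   0.   36.6 424.2  40.9 447.5 270.6  -0. ] 0.09749658867169098
[[ 0. -1.  0.]
 [ 1.  0. -0.]
 [ 0.  0.  1.]]
[-0. -0.  0.] [ 0.  0. -0.]
[-0. -0. -0.] [-0.  0.  0.]
[ 0.  0. -0.] [-0.  0.  0.]
[ 0.  0. -0.] [-0.  0.  0.]
[ 0. -0. -0.] [-0.  0.  0.]
[-0. -0. -0.] [-0.  0.  0.]
[0. 0. 0.] [-0.  0.  0.]
toolz [ 0.66   0.697 -0.281] y [ 0.724 -0.689 -0.011] az 46.6 dep 16.3
shift cm in present tool axes [-15.69   0.87   5.07] | 16.5 turn [-0.026  0.11  -0.005] shift in target axes [-16.16   0.69   3.34]
```

```bash

python3 -m jog '[[-3,0.2,1,-0.01,0.05,0,100],[-3.2,0.2,1,-0.01,0.06,0,100],[-3.2,0.2,0.8,0,0,0,100],[-3.2,0.2,0.8,0,0,0,100],[-3.2,0.1,0.7,0,0,0,100],[0,0,0,0,0,0,100]]' >/dev/null;python3 st.py
python3 - <<'E'
from go import *
from h import *
tilt(); delta((564+6,252+6,118.5),toolR(45,10))
st=monitor.read_state();w=vision.camera("wrist");cv2.imwrite("pics/w2.png",w["color"])
T=np.eye(4);T[:3,:3]=rot("xyz",st["eef_rot"]);T[:3,3]=st["eef_pos"];T=T@w["tool_from_camera"]
for z in(36,60,120,156,196): print(z,proj(w,(564,252,z),T))
E
```

```text
5.55 q [-0.103  0.441  2.301  2.144  1.16  -1.22 ] p [506.  193.9 129.3] rpy [-3.072 -1.395  0.725] F [-0.4  0.   0.3] gap 93.8
toolz [ 0.689  0.703 -0.175] y [ 0.712 -0.702 -0.012] az 45.6 dep 10.1
shift cm in present tool axes [0.52 0.07 9.11] | 9.1 turn [-0.01   0.001 -0.011] shift in target axes [ 0.51 -0.01  9.11]
36 [319.74237799 324.06547761]
60 [319.45508511 302.17604035]
120 [318.64542642 240.48647261]
156 [318.08488039 197.77731267]
196 [317.38098321 144.14593294]
```

View pics/w2.png

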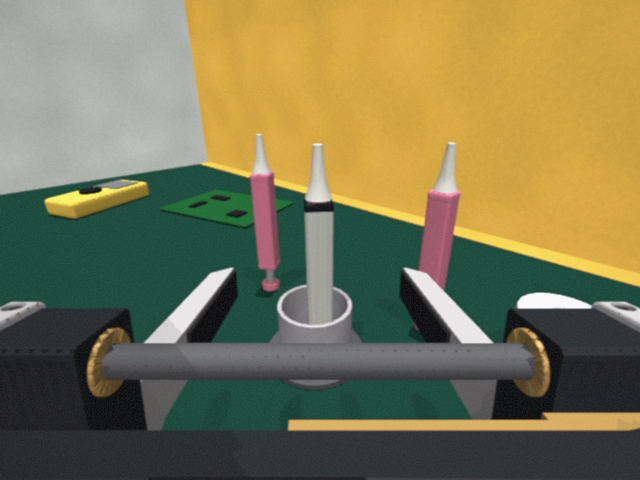

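The pump is centred (tip at pixel 318,145) and the barrel is square to the camera. I'm going in and gripping.

```bash

python3 -m jog '[[0.2,0,3,-0.01,0,-0.01,100],[0.2,0,3,0,0,0,100],[0.1,0,2,0,0,0,100],[0,0,1.1,0,0,0,100],[0,0,0,0,0,0,0],[0,0,0,0,0,0,0],[0,0,0,0,0,0,0],[0,0,0,0,0,0,0]]' 40;python3 st.py
python3 -m jog '[[0,0,0,0,0,0,0],[0,0,0,0,0,0,0],[0,0,0,0,0,0,0],[0,0,0,0,0,0,0]]' 60
python3 st.py
python3 - <<'E'
from go import *
from h import *
tilt()
cv2.imwrite("pics/w3.png",vision.camera("wrist")["color"])
E
```

```text
clock: 6.4
eef_pos: [571.1, 255.0, 122.9]
eef_rot: [3.101, -1.4, 0.817]
wrist_force: [-0.1, -0.4, -0.2]
finger_gap: 65.2
6.4 q [ 0.083  0.537  2.13   2.33   1.051 -1.235] p [571.1 255.  122.9] rpy [ 3.101 -1.4    0.817] F [-0.1 -0.4 -0.2] gap 65.2
clock: 6.8
eef_pos: [571.2, 255.5, 122.6]
eef_rot: [3.101, -1.4, 0.817]
wrist_force: [-0.2, 0.5, 0.2]
finger_gap: 33.7
6.8 q [ 0.084  0.538  2.129  2.331  1.051 -1.236] p [571.2 255.5 122.6] rpy [ 3.101 -1.4    0.817] F [-0.2  0.5  0.2] gap 33.7
toolz [ 0.703  0.69  -0.17 ] y [ 0.701 -0.713  0.007] az 44.5 dep 9.8
```

View pics/w3.png

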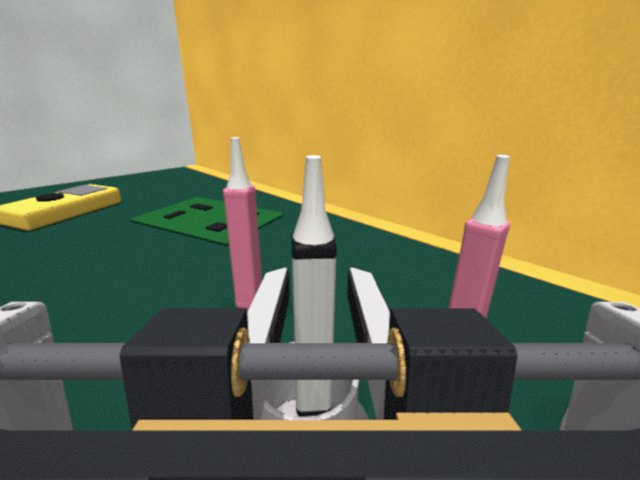

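```bash

python3 -m jog '[[0,0,0,0,0,0,0],[0,0,0,0,0,0,0],[0,0,0,0,0,0,0],[0,0,0,0,0,0,0],[0,0,0,0,0,0,0]]' 60
python3 -m jog '[[2,0,0,0,0,0,0],[3,0,0,0,0,0,0],[3,0,0,0,0,0,0],[3,0,0,0,0,0,0],[0,0,0,0,0,0,0]]';python3 st.py
python3 - <<'E'
from go import *
from h import *
tilt()
cv2.imwrite("pics/w4.png",vision.camera("wrist")["color"]);cv2.imwrite("pics/s4.png",vision.camera("scene")["color"][100:340,260:580])
E
```

```text
clock: 7.35
eef_pos: [571.2, 255.5, 122.6]
eef_rot: [3.101, -1.4, 0.818]
wrist_force: [0.3, -0.2, -0.4]
finger_gap: 21.7
clock: 7.85
eef_pos: [584.8, 269.6, 235.5]
eef_rot: [3.077, -1.405, 0.841]
wrist_force: [-0.2, -0.6, -1.4]
finger_gap: 21.2
7.85 q [ 0.116  0.281  2.087  2.203  0.847 -0.973] p [584.8 269.6 235.5] rpy [ 3.077 -1.405  0.841] F [-0.2 -0.6 -1.4] gap 21.2
toolz [ 0.704  0.691 -0.164] y [ 0.702 -0.713  0.011] az 44.5 dep 9.5
```

View pics/w4.png

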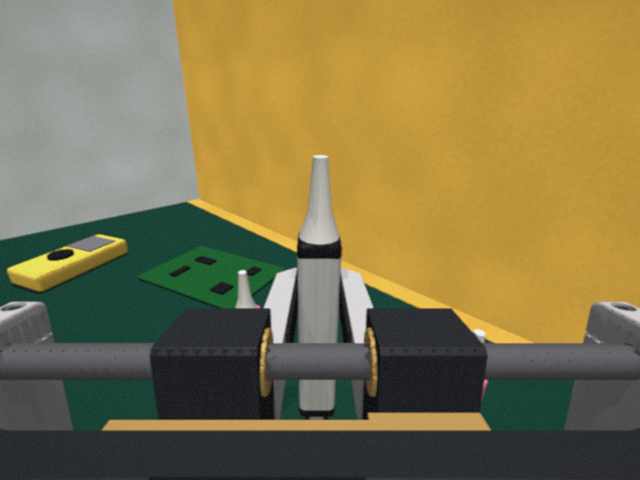

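View pics/s4.png

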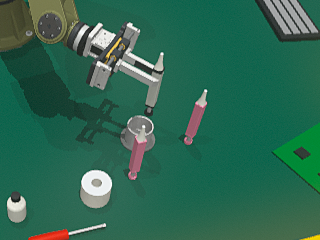

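The pump is held and clear of the cup. I raise a bit and pitch the tool down about the jaw axis, which brings the pump horizontal.

```bash

python3 -m jog '[[3,0,-1,0,0,0,0],[2,0,-2,0,-0.12,0,0],[0,0,-2,0,-0.14,0,0],[0,0,-2,0,-0.14,0,0],[0,0,-2,0,-0.14,0,0],[0,0,0,0,-0.14,0,0],[0,0,0,0,-0.14,0,0],[0,0,0,0,0,0,0]]' >/dev/null;python3 st.py
python3 -m jog '[[0,0,0,0,-0.14,0,0],[0,0,0,0,-0.14,0,0],[0,0,0,0,-0.14,0,0],[0,0,0,0,-0.14,0,0],[0,0,0,0,-0.14,0,0],[0,0,0,0,-0.06,0,0],[0,0,0,0,0,0,0]]' >/dev/null;python3 st.py
python3 -c "
from go import *
tilt(); delta((500,40,150),toolR(-30,100))"
```

```text
8.75 q [0.14  0.008 1.875 0.818 0.726 0.409] p [542.6 245.8 290.2] rpy [-3.116 -0.848  0.809] F [ 0.5  0.3 -0.8] gap 21.0
9.45 q [0.336 0.308 1.326 0.072 1.434 1.065] p [541.1 248.2 287. ] rpy [-3.114 -0.099  0.833] F [-0.2  0.5 -1.2] gap 21.8
toolz [ 0.046  0.092 -0.995] y [ 0.742 -0.67  -0.027] az 63.3 dep 84.1
shift cm in present tool axes [-19.43  11.28  11.53] | 25.3 turn [ 0.028 -0.212  1.362] shift in target axes [ 9.12 20.08 12.3 ]
```

```bash

python3 -m jog '[[-3.2,1.9,0,0,-0.05,0,0],[-3.2,1.9,0,0,-0.05,0,0],[-3.2,1.9,0,0,-0.05,0,0],[-3.2,1.9,0,0,-0.05,0,0],[-3.2,1.9,0,0,0,0,0],[-3.2,1.9,0,0,0,0,0],[0,0,1,0,0,0.14,0],[0,0,1,0,0,0.14,0]]' >/dev/null;python3 st.py
python3 -m jog '[[0,0,2,0,0,0.14,0],[0,0,2,0,0,0.14,0],[0,0,2,0,0,0.14,0],[0,0,0,0,0,0.14,0],[0,0,0,0,0,0.14,0],[0,0,0,0,0,0.14,0],[0,0,0,0,0,0.14,0],[0,0,0,0,0,0,0]]' >/dev/null;python3 st.py
python3 - <<'E'
from go import *
from h import *
tilt(); delta((500,40,120),toolR(-30,100))
s=vision.camera("scene");cv2.imwrite("pics/s5.png",s["color"][60:380,180:580]);print(proj(s,monitor.read_state()["eef_pos"]))
E
```

```text
10.25 q [ 0.009  0.184  1.518 -0.052  1.521  1.037] p [493.9  26.9 269.6] rpy [3.139 0.096 0.547] F [-0.4  0.3 -1.5] gap 21.3
11.05 q [ 0.004  0.214  1.621 -0.055  1.389  2.017] p [489.   23.9 210.1] rpy [ 3.058  0.052 -0.432] F [-1.   0.7 -1.1] gap 21.4
toolz [-0.082 -0.054 -0.995] y [-0.414 -0.907  0.083] az -146.3 dep 84.4
shift cm in present tool axes [ 0.79 -2.67  8.79] | 9.2 turn [ 0.094 -0.127  0.086] shift in target axes [ 1.71 -1.94  8.85]
[303.26164482 177.52008281]
```

View pics/s5.png

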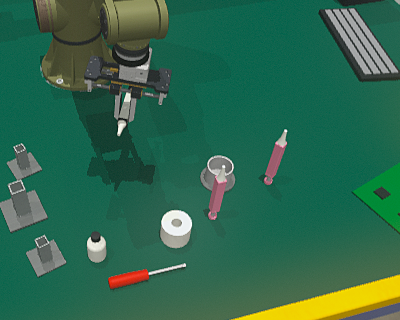

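```bash

python3 -m jog '[[0.3,-0.9,2,0.05,-0.06,0.04,0],[0.3,-0.9,2,0.04,-0.06,0.04,0],[0.3,-0.9,2,0,0,0,0],[0,0,2,0,0,0,0],[0,0,0,0,0,0,0]]' >/dev/null;python3 st.py
python3 - <<'E'
from go import *
from h import *
tilt(); delta((500,40,12),toolR(-30,99.8))
s=vision.camera("top");cv2.imwrite("pics/t6.png",cv2.resize(s["color"][180:340,220:420],None,fx=3,fy=3))
s=vision.camera("scene");cv2.imwrite("pics/s6.png",cv2.resize(s["color"][100:300,220:420],None,fx=3,fy=3))
E
```

```text
11.6 q [-0.022  0.36   1.642  0.077  1.294  2.035] p [498.8  45.4 127.5] rpy [ 3.135  0.17  -0.514] F [ 1.1 -0.7 -0.9] gap 21.8
toolz [-0.15   0.077 -0.986] y [-0.491 -0.871  0.007] az 152.8 dep 80.3
shift cm in present tool axes [ 2.31  0.34 11.32] | 11.6 turn [ 0.008 -0.002  0.01 ] shift in target axes [ 2.33  0.41 11.31]
```

View pics/t6.png

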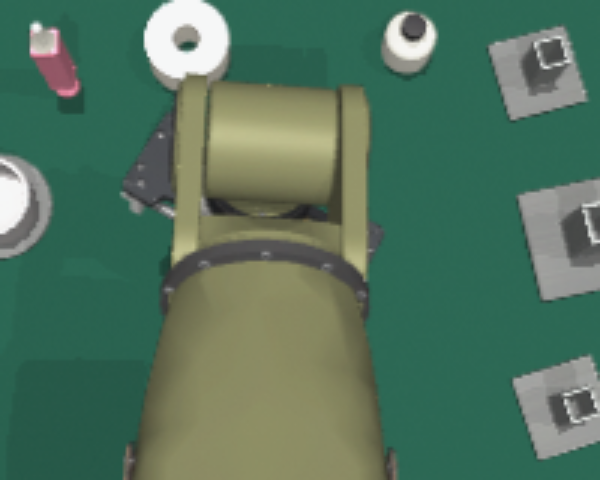

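View pics/s6.png

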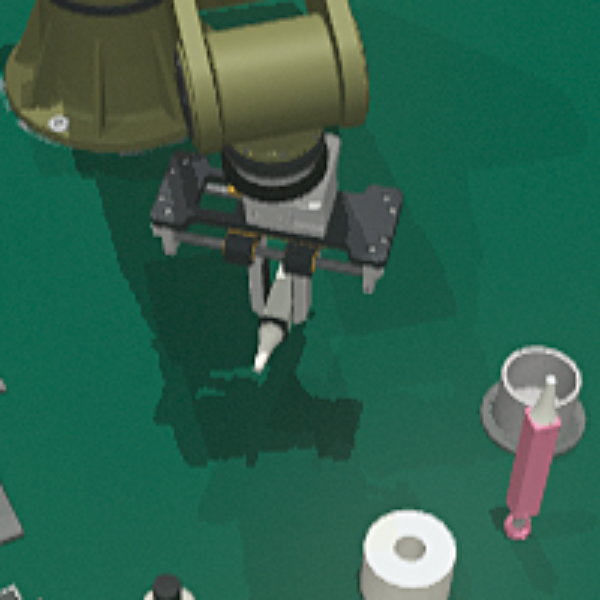

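```bash

python3 -m jog '[[0.5,0,3,0,0,0,0],[0.5,0,3,0,0,0,0],[0.5,0,3,0,0,0,0],[0.25,0,1.5,0,0,0,0],[0,0,0,0,0,0,0]]' ;
python3 -m jog '[[0.1,0,0.5,0,0,0,0],[0.07,0,0.3,0,0,0,0],[0.03,0,0.2,0,0,0,0],[0,0,0,0,0,0,0]]' ; python3 st.py
```

```text
clock: 12.2
eef_pos: [499.9, 44.1, 23.0]
eef_rot: [3.134, 0.166, -0.517]
wrist_force: [0.3, 0.7, -0.9]
finger_gap: 21.3
clock: 12.6
eef_pos: [500.7, 43.9, 13.8]
eef_rot: [3.134, 0.164, -0.519]
wrist_force: [-0.2, -0.2, -0.6]
finger_gap: 21.7
12.6 q [-0.024  0.523  1.711  0.081  1.057  2.02 ] p [500.7  43.9  13.8] rpy [ 3.134  0.164 -0.519] F [-0.2 -0.2 -0.6] gap 21.7
```

```bash

python3 -m jog '[[0.08,0,0.5,0,0,0,0],[0,0,0,0,0,0,0]]' ;
python3 -m jog '[[0.03,0,0.2,0,0,0,0],[0,0,0,0,0,0,0]]' ; python3 -m jog '[[0.02,0,0.1,0,0,0,0],[0,0,0,0,0,0,0]]'; python3 - <<'E'
from h import *
s=vision.camera("scene");cv2.imwrite("pics/s7.png",cv2.resize(s["color"][100:300,220:420],None,fx=3,fy=3))
E
```

```text
clock: 12.8
eef_pos: [500.3, 43.8, 8.0]
eef_rot: [3.134, 0.165, -0.519]
wrist_force: [0.4, 0.5, -0.8]
finger_gap: 21.2
clock: 13.0
eef_pos: [500.4, 43.9, 6.2]
eef_rot: [3.134, 0.164, -0.519]
wrist_force: [-0.1, -0.6, -0.3]
finger_gap: 21.4
clock: 13.2
eef_pos: [500.5, 43.8, 5.4]
eef_rot: [3.134, 0.164, -0.519]
wrist_force: [-0.2, -0.1, -1.0]
finger_gap: 21.5
```

View pics/s7.png

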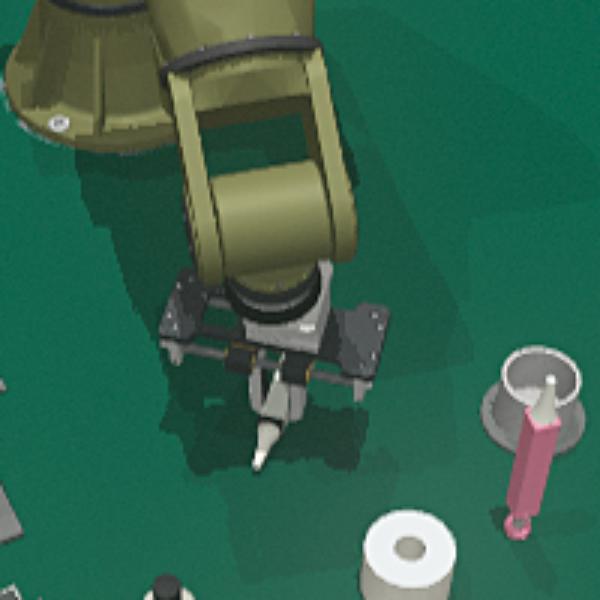

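One more small step to touch down, then release gently and lift.

```bash

python3 -m jog '[[0.02,0,0.1,0,0,0,0],[0,0,0,0,0,0,0]]'; python3 -m jog '[[0,0,0,0,0,0,30],[0,0,0,0,0,0,40],[0,0,0,0,0,0,50],[0,0,0,0,0,0,60],[0,0,0,0,0,0,70],[0,0,0,0,0,0,80]]' ; python3 -m jog '[[0,0,-1,0,0,0,80],[0,0,-3,0,0,0,80],[0,0,-3,0,0,0,80],[0,0,-3,0,0,0,80],[0,0,-3,0,0,0,80],[0,0,0,0,0,0,80]]'
python3 - <<'E'
from h import *
s=vision.camera("scene");cv2.imwrite("pics/s8.png",cv2.resize(s["color"][100:300,220:420],None,fx=3,fy=3))
s=vision.camera("wrist");cv2.imwrite("pics/w8.png",s["color"])
E
python3 st.py
```

```text
clock: 13.45
eef_pos: [500.5, 43.8, 4.3]
eef_rot: [3.134, 0.164, -0.519]
wrist_force: [0.8, -0.1, -1.4]
finger_gap: 21.6
clock: 14.05
eef_pos: [500.6, 43.8, 4.4]
eef_rot: [3.134, 0.164, -0.519]
wrist_force: [0.2, 0.0, -0.4]
finger_gap: 65.2
clock: 14.65
eef_pos: [521.6, 33.8, 137.1]
eef_rot: [3.137, 0.158, -0.519]
wrist_force: [0.5, -0.6, -0.7]
finger_gap: 75.2
14.75 q [-0.041  0.392  1.582  0.071  1.317  2.026] p [519.6  34.1 133.2] rpy [ 3.134  0.163 -0.519] F [ 0.4  0.1 -0.3] gap 75.1
```

View pics/s8.png

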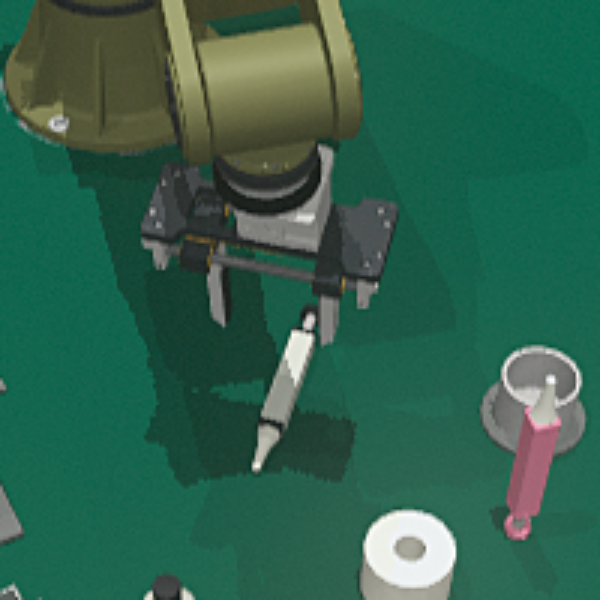

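View pics/w8.png

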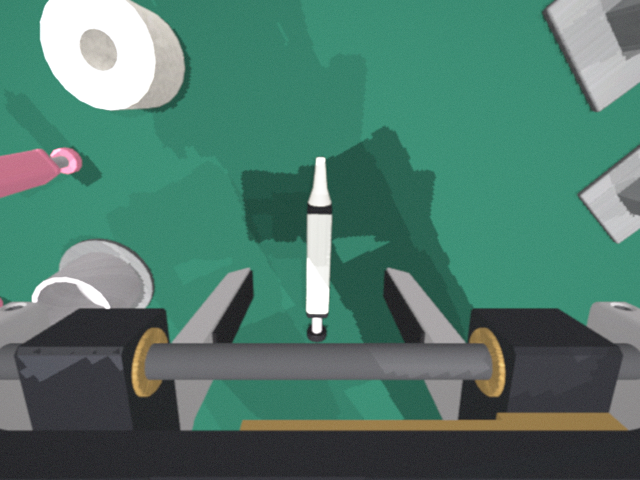

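The pump lies free and flat. The wrist picture shows the tip at (320,158) and the knob at (317,336). I measure its pose from that.

```bash
python3 - <<'E'
from go import *
from h import *
st=monitor.read_state();w=vision.camera("wrist")
T=np.eye(4);T[:3,:3]=rot("xyz",st["eef_rot"]);T[:3,3]=st["eef_pos"];T=T@w["tool_from_camera"]
tip=plane(w,(320.5,157),11,T);k=plane(w,(317,340),11,T);c=plane(w,(319,210),22,T);e=plane(w,(317,315),22,T)
print("tip",tip,"knob",k,np.linalg.norm(tip-k),np.degrees(np.arctan2(*(tip-k)[1::-1])))
print("collar",c,"barrel end",e,np.linalg.norm(c-e))
ax=(tip-k)[:2];ax/=np.linalg.norm(ax);n=np.degrees(np.arctan2(ax[1],ax[0]))
for z in(60,):
    g=tip[:2]-ax*(190-z);print("grip z",z,g,n)
tilt()
E
```

```text
tip [563.53908285   6.28432849  11.        ] knob [394.94422916 106.05246594  11.        ] 195.90279717275106 -30.61546170101964
collar [526.09574997  29.14992485  22.        ] barrel end [430.48129626  85.79676516  22.        ] 111.13500023153134
grip z 60 [451.66048134  72.48990624] -30.61546170101964
toolz [-0.146  0.074 -0.986] y [-0.495 -0.869  0.008] az 153.1 dep 80.6
```

```bash

python3 -m jog '[[0,0,-2,0,0.08,0,100],[0,0,-1,0,0.09,-0.14,100],[0,0,0,0,0,-0.14,100],[0,0,0,0,0,-0.14,100],[0,0,0,0,0,-0.14,100],[0,0,0,0,0,-0.14,100],[0,0,0,0,0,-0.14,100],[0,0,0,0,0,-0.14,100]]' >/dev/null;python3 st.py
python3 -m jog '[[0,0,0,0,0,-0.14,100],[0,0,0,0,0,-0.14,100],[0,0,0,0,0,-0.14,100],[0,0,0,0,0,-0.14,100],[0,0,0,0,0,-0.14,100],[0,0,0,0,0,-0.14,100],[0,0,0,0,0,-0.14,100],[0,0,0,0,0,-0.14,100]]' >/dev/null;python3 st.py
python3 -m jog '[[0,0,0,0,0,-0.14,100],[0,0,0,0,0,-0.14,100],[0,0,0,0,0,-0.14,100],[0,0,0,0,0,-0.14,100],[0,0,0,0,0,-0.14,100],[0,0,0,0,0,-0.14,100],[0,0,0,0,0,-0.14,100],[0,0,0,0,0,0,100]]' >/dev/null;python3 st.py
python3 -c "
from go import *
Rt=toolR(-30.6,80,-1)
tilt(); delta(np.array([451.7,72.5,60])+7*Rt[:,2],Rt)"
```

```text
15.6 q [-8.000e-03  2.860e-01  1.646e+00 -1.000e-03  1.216e+00  1.109e+00] p [522.5  32.4 161.1] rpy [-3.139  0.006  0.454] F [0.2 0.4 0.3] gap 94.1
16.4 q [-8.000e-03  2.860e-01  1.646e+00 -1.000e-03  1.216e+00 -1.100e-02] p [522.6  32.3 161.1] rpy [-3.135e+00  1.000e-03  1.574e+00] F [-0.   0.1 -0.2] gap 93.9
17.2 q [-8.000e-03  2.860e-01  1.645e+00 -1.000e-03  1.216e+00 -9.880e-01] p [522.6  32.4 161.3] rpy [-3.138 -0.005  2.551] F [-0.  -0.2 -0.1] gap 94.1
toolz [-0.006 -0.001 -1.   ] y [ 0.557  0.831 -0.004] az -173.9 dep 89.6
shift cm in present tool axes [ 7.95 -0.57 10.86] | 13.5 turn [-0.009 -0.179 -0.056] shift in target axes [ 9.78 -0.15  9.26]
```

```bash

python3 -m jog '[[2.6,-0.2,0,-0.01,-0.09,-0.06,100],[2.6,-0.2,1,0,-0.09,0,100],[2.6,-0.2,3,0,0,0,100],[0.2,0,3,0,0,0,100],[0,0,0,0,0,0,100]]' >/dev/null;python3 st.py
python3 - <<'E'
from go import *
from h import *
Rt=toolR(-30.6,80,-1)
tilt(); delta(np.array([451.7,72.5,11])+7*Rt[:,2],Rt)
st=monitor.read_state();w=vision.camera("wrist");cv2.imwrite("pics/w9.png",w["color"])
E
```

```text
17.7 q [ 0.118  0.195  1.979 -0.139  0.834 -0.83 ] p [460.3  63.4  83.1] rpy [3.14  0.172 2.605] F [-0.  -0.2  0.3] gap 93.9
toolz [ 0.148 -0.086 -0.985] y [0.511 0.86  0.002] az -30.2 dep 80.1
shift cm in present tool axes [2.42 0.34 7.6 ] | 8.0 turn [ 0.001 -0.002 -0.002] shift in target axes [2.43 0.35 7.59]
```

View pics/w9.png

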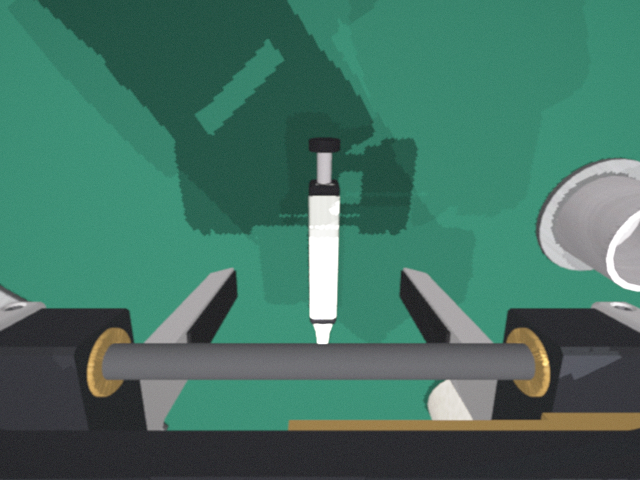

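```bash

python3 -m jog '[[0.9,0.1,2.5,0,0,0,100],[0.8,0.1,2.5,0,0,0,100],[0.6,0.1,2,0,0,0,100],[0,0,0,0,0,0,100]]' ;
python3 -c "
from go import *
Rt=toolR(-30.6,80,-1)
tilt(); delta(np.array([451.7,72.5,11])+7*Rt[:,2],Rt)"
```

```text
clock: 18.15
eef_pos: [454.9, 71.3, 12.5]
eef_rot: [3.138, 0.175, 2.606]
wrist_force: [-0.2, -0.5, 0.1]
finger_gap: 93.8
toolz [ 0.152 -0.086 -0.985] y [0.51  0.86  0.003] az -29.6 dep 80.0
shift cm in present tool axes [ 0.35 -0.06  0.79] | 0.9 turn [ 0.003  0.001 -0.001] shift in target axes [ 0.35 -0.06  0.79]
```

```bash

python3 -m jog '[[0.3,0,0.5,0,0,0,100],[0,0,0.25,0,0,0,100],[0,0,0,0,0,0,0],[0,0,0,0,0,0,0],[0,0,0,0,0,0,0],[0,0,0,0,0,0,0],[0,0,0,0,0,0,0],[0,0,0,0,0,0,0]]' 40;
python3 -m jog '[[0,0,0,0,0,0,0],[0,0,0,0,0,0,0],[0,0,0,0,0,0,0],[0,0,0,0,0,0,0],[0,0,0,0,0,0,0],[0,0,0,0,0,0,0],[0,0,0,0,0,0,0],[0,0,0,0,0,0,0]]' 60; python3 st.py
```

```text
clock: 18.95
eef_pos: [453.9, 72.4, 5.4]
eef_rot: [3.137, 0.177, 2.608]
wrist_force: [-0.3, 0.3, -0.3]
finger_gap: 49.2
clock: 19.75
eef_pos: [453.9, 72.3, 5.3]
eef_rot: [3.137, 0.177, 2.608]
wrist_force: [-0.2, -0.1, 0.3]
finger_gap: 21.8
19.75 q [ 0.141  0.336  2.037 -0.18   0.635 -0.758] p [453.9  72.3   5.3] rpy [3.137 0.177 2.608] F [-0.2 -0.1  0.3] gap 21.8
```

```bash

python3 -m jog '[[-0.1,0,-0.5,0,0,0,0],[-0.5,0,-3,0,0,0,0],[-0.6,0,-4,0,0,0,0],[-0.6,0,-4,0,0,0,0],[-0.6,0,-4,0,0,0,0],[-0.6,0,-4,0,0,0,0],[0,0,-3,0,0,0,0],[0,0,0,0,0,0,0]]' ;
python3 st.py
python3 - <<'E'
from h import *
cv2.imwrite("pics/w10.png",vision.camera("wrist")["color"])
s=vision.camera("scene");cv2.imwrite("pics/s10.png",cv2.resize(s["color"][60:300,180:480],None,fx=2.4,fy=2.4))
E
```

```text
clock: 20.55
eef_pos: [445.5, 77.0, 236.3]
eef_rot: [3.132, 0.182, 2.608]
wrist_force: [1.0, -0.5, -1.6]
finger_gap: 21.2
20.55 q [ 0.155 -0.032  1.835 -0.117  1.194 -0.848] p [445.5  77.  236.3] rpy [3.132 0.182 2.608] F [ 1.  -0.5 -1.6] gap 21.2
```

View pics/w10.png

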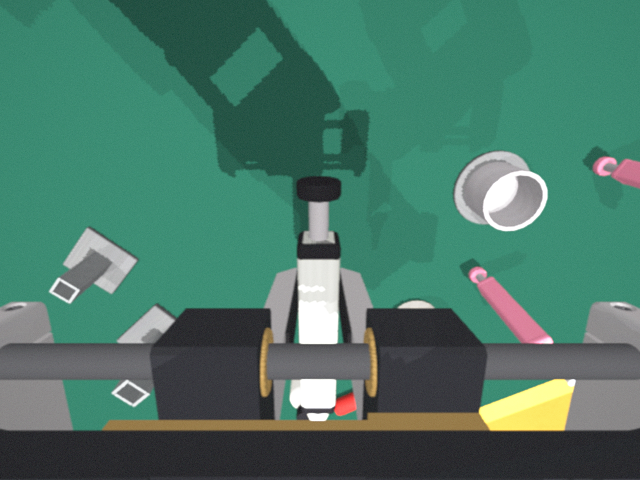

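View pics/s10.png

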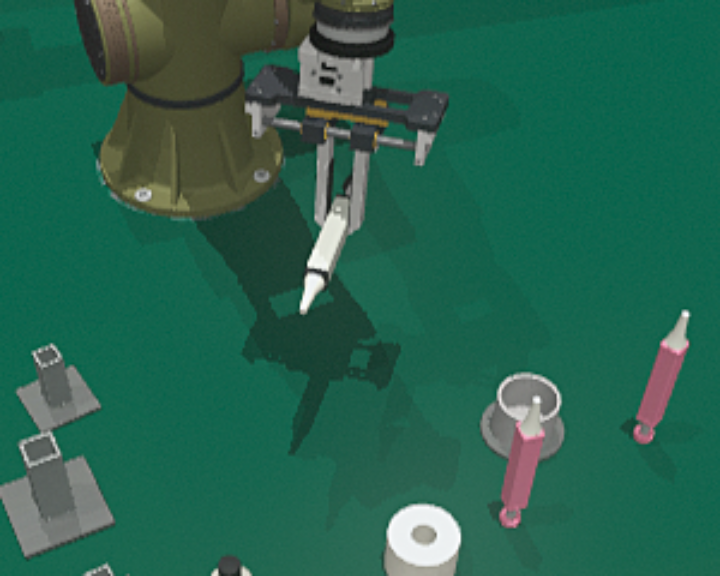

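```bash
python3 - <<'E'
from go import *
q=monitor.read_state()["joints"]
def step(p,Rt,l):
    global q
    q2,c=ik(np.array(p),Rt,P,q); print(l,np.round(q2,2),"cost %.1e"%c); q=q2
for dep in range(80,171,15): step((450,75,250),toolR(-30.6,dep,-1),dep)
for az in(149.4,135,120,101.6): step((450,75,250),toolR(az,10),az)
for f in(.25,.5,.75,1): step((450+f*87,75-f*324,260),toolR(101.6,10),f)
for z in(220,180,140): step((537,-249,z),toolR(101.6,10),z)
for az in(101.6,98,105): step((537,-249,140),toolR(az,10),az)
E
```

```text
80 [ 0.15 -0.03  1.8  -0.12  1.24 -0.86] cost 1.4e-29
95 [ 0.06  0.1   1.66  0.05  1.46 -0.99] cost 5.6e-32
110 [-0.02  0.24  1.54  0.17  1.67 -1.06] cost 1.8e-18
125 [-0.07  0.38  1.43  0.27  1.88 -1.1 ] cost 7.0e-20
140 [-0.11  0.52  1.34  0.37  2.08 -1.1 ] cost 2.5e-21
155 [-0.13  0.65  1.28  0.48  2.26 -1.07] cost 2.1e-23
170 [-0.14  0.77  1.25  0.6   2.41 -1.03] cost 2.1e-27
149.4 [-0.14  0.77  1.25  0.6   2.41 -1.03] cost 2.1e-27
135 [-0.23  0.7   1.37  0.75  2.28 -0.91] cost 7.7e-24
120 [-0.32  0.61  1.51  0.88  2.13 -0.84] cost 8.4e-24
101.6 [-0.42  0.49  1.72  1.03  1.94 -0.8 ] cost 2.2e-21
0.25 [-0.53  0.57  1.55  0.97  2.06 -0.78] cost 9.7e-31
0.5 [-0.62  0.69  1.36  0.94  2.17 -0.76] cost 4.9e-29
0.75 [-0.7   0.82  1.13  0.94  2.28 -0.7 ] cost 1.5e-23
1 [-0.76  0.99  0.82  1.    2.41 -0.59] cost 1.9e-28
220 [-0.76  1.03  0.84  0.95  2.37 -0.66] cost 8.3e-23
180 [-0.76  1.08  0.85  0.9   2.34 -0.73] cost 4.0e-21
140 [-0.76  1.13  0.84  0.87  2.31 -0.78] cost 9.7e-20
101.6 [-0.76  1.13  0.84  0.87  2.31 -0.78] cost 9.7e-20
98 [-0.78  1.11  0.89  0.89  2.26 -0.77] cost 1.7e-22
105 [-0.74  1.16  0.79  0.84  2.36 -0.79] cost 1.7e-29
```

```bash

python3 -m jog '[[0,0,-1.5,0,0.14,0,0],[0,0,0,0,0.14,0,0],[0,0,0,0,0.14,0,0],[0,0,0,0,0.14,0,0],[0,0,0,0,0.14,0,0],[0,0,0,0,0.14,0,0],[0,0,0,0,0.14,0,0],[0,0,0,0,0.14,0,0]]' >/dev/null;python3 st.py
python3 -m jog '[[0,0,0,0,0.14,0,0],[0,0,0,0,0.14,0,0],[0,0,0,0,0.14,0,0],[0,0,0,0,0.03,0,0],[0,0,0,0,0,0,0]]' >/dev/null;python3 st.py
python3 -c "
from go import *
Rt=toolR(101.6,10)
tilt(); delta(np.array([450,75,260]),Rt);delta(np.array([537,-170,260]),Rt)"
```

```text
21.45 q [-0.113  0.546  1.348  0.402  2.116 -1.103] p [442.4  77.5 245.6] rpy [ 3.135 -0.951  2.613] F [-0.3  0.1 -1.3] gap 21.6
21.95 q [-0.14   0.756  1.279  0.59   2.395 -1.044] p [442.2  77.9 245.2] rpy [ 3.125 -1.394  2.625] F [ 0.5 -1.1 -0.1] gap 21.4
toolz [-0.847  0.501 -0.176] y [0.508 0.861 0.003] az 149.4 dep 10.1
shift cm in present tool axes [ 1.31  0.15 -1.07] | 1.7 turn [-0.822  0.001  0.149] shift in target axes [ 1.38  0.71 -0.69]
shift cm in present tool axes [ -2.14 -16.52 -20.72] | 26.6 turn [-0.822  0.001  0.149] shift in target axes [ -3.09   4.31 -26.05]
```

```bash

python3 -m jog '[[0.2,0,0,-0.137,0,0.025,0],[0.2,0,0,-0.137,0,0.025,0],[0.2,0,0,-0.137,0,0.025,0],[0.2,0,0,-0.137,0,0.025,0],[0.2,0,0,-0.137,0,0.025,0],[0.2,0,0,-0.137,0,0.025,0],[0,0.5,-3,0,0,0,0],[0,0.5,-3,0,0,0,0]]' >/dev/null;python3 st.py
python3 -m jog '[[-0.3,0.5,-3,0,0,0,0],[-0.4,0.5,-3,0,0,0,0],[-0.5,0.5,-3,0,0,0,0],[-0.5,0.5,-3,0,0,0,0],[-0.5,0.5,-3,0,0,0,0],[-0.5,0.5,-3,0,0,0,0],[0,0,0,0,0,0,0]]' >/dev/null;python3 st.py
python3 - <<'E'
from go import *
from h import *
Rt=toolR(101.6,10)
tilt(); delta(np.array([537,-170,265]),Rt);delta(np.array([537,-249,265]),Rt)
s=vision.camera("scene");cv2.imwrite("pics/s11.png",cv2.resize(s["color"][100:340,80:380],None,fx=2.4,fy=2.4))
cv2.imwrite("pics/w11.png",vision.camera("wrist")["color"])
E
```

```text
22.75 q [-0.497  0.514  1.615  0.997  2.028 -0.765] p [462.2  23.1 270.4] rpy [ 3.122 -1.391  1.792] F [ 0.9 -0.5  0.5] gap 21.7
23.45 q [-0.667  0.805  1.116  0.981  2.268 -0.657] p [ 529.3 -150.9  274.4] rpy [ 3.125 -1.39   1.787] F [-0.5 -0.1 -1.2] gap 21.0
toolz [-0.194  0.964 -0.179] y [0.98  0.198 0.003] az 101.4 dep 10.3
shift cm in present tool axes [-1.29  0.37 -1.83] | 2.3 turn [0.003 0.006 0.002] shift in target axes [-1.27  0.37 -1.83]
shift cm in present tool axes [-2.67 -1.2  -9.44] | 9.9 turn [0.003 0.006 0.002] shift in target axes [-2.62 -1.22 -9.46]
```

View pics/s11.png

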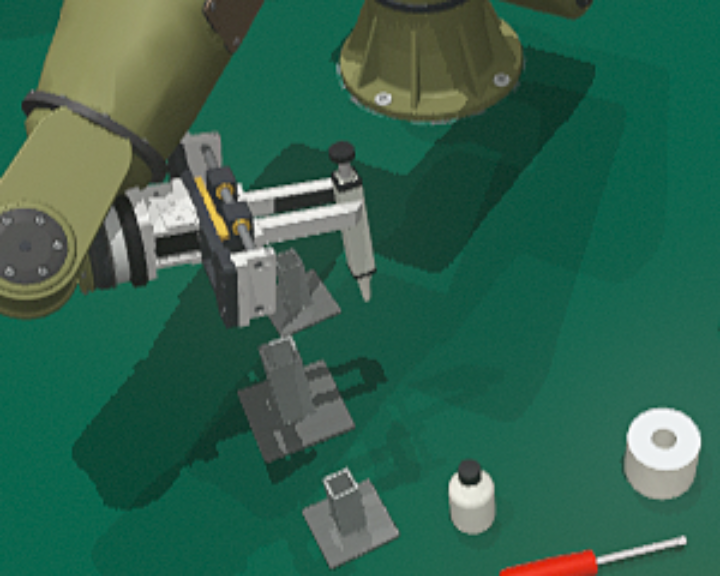

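View pics/w11.png

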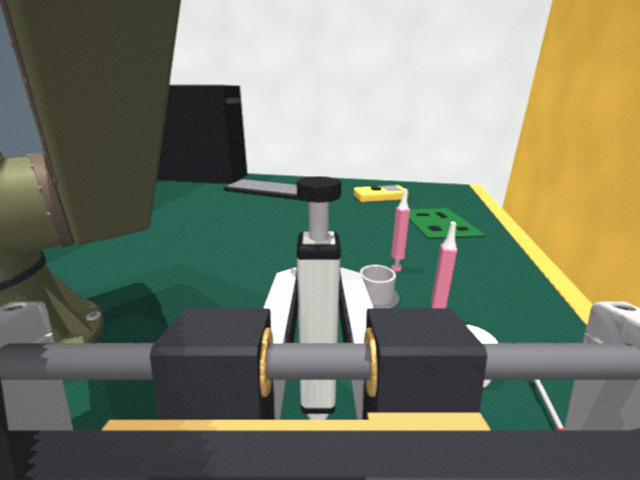

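```bash
python3 - <<'E'
from go import *
from h import *
A=rot("xyz",[3.137,.177,2.608]);pt=np.array([453.9,72.3,5.3])
ax=np.array([np.cos(np.radians(-30.6)),np.sin(np.radians(-30.6)),0])
tip=np.array([563.54,6.28,11]);tt=A.T@(tip-pt);at=A.T@ax;print("tip in tool",tt,"axis",at)
a,B=cur();w=a+B@tt;dw=B@at;print("tip world",w,"axis",dw,"knob",w-190*dw)
s=vision.camera("scene");t=vision.camera("top")
print("pred scene tip",proj(s,w),"knob",proj(s,w-190*dw)," top knob",proj(t,w-190*dw),"tip",proj(t,w))
cv2.imwrite("pics/s12.png",cv2.resize(s["color"][150:240,190:270],None,fx=6,fy=6,interpolation=cv2.INTER_CUBIC))
cv2.imwrite("pics/t12.png",cv2.resize(t["color"][220:300,350:450],None,fx=6,fy=6,interpolation=cv2.INTER_CUBIC))
E
```

```text
tip in tool [-126.98232484   -1.15378427   16.91797744] axis [-0.98437624 -0.00128675  0.17607317]
tip world [ 529.06727397 -154.41261781  146.44178421] axis [ 0.00124083 -0.001261   -0.99999844] knob [ 528.83151623 -154.17302696  336.44148688]
pred scene tip [233.03693956 222.76134674] knob [222.18119238 160.53279613]  top knob [400.45091855 239.17534571] tip [385.82568815 253.72115843]
```

View pics/s12.png

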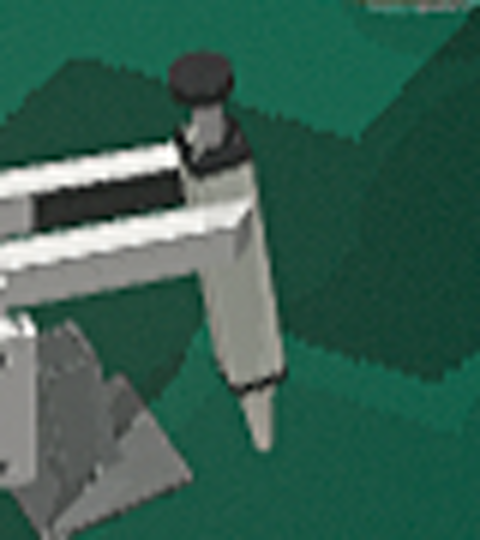

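View pics/t12.png

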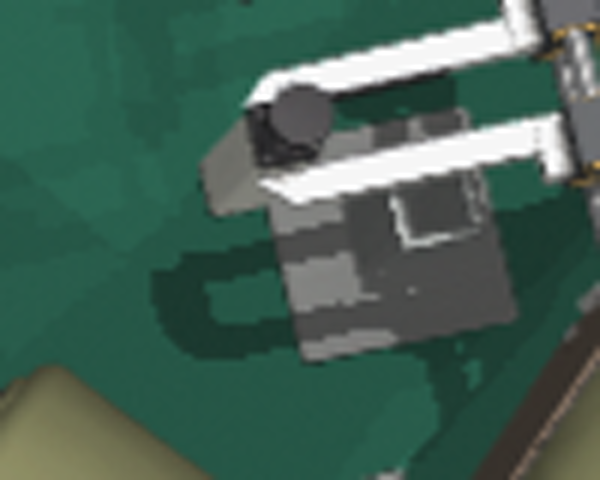

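```bash
python3 - <<'E'
from go import *
from h import *
s=vision.camera("scene");t=vision.camera("top")
kn,e=tri([ray(t,(400.3,238.7)),ray(s,(223.6,162.2))]);print("knob",kn,e)
# tip: scene ray at vertical plane nearest knob xy
o,d=ray(s,(233.7,224.6))
for x in (527,529,531):
    p=o+d*(x-o[0])/d[0];print("tip on ray",p)
# stand rim corners: collect from early images for yaw and centre
im=cv2.imread("pics/top0.png");cv2.imwrite("pics/rimt.png",cv2.resize(im[235:285,388:442],None,fx=11,fy=11,interpolation=cv2.INTER_CUBIC))
E
```

```text
knob [ 530.52072005 -153.23849268  333.33465985] [np.float64(1.2424119007693326), np.float64(1.2424119007692342)]
tip on ray [ 527.         -153.58105675  137.40204165]
tip on ray [ 529.         -153.64572224  139.65504708]
tip on ray [ 531.         -153.71038772  141.90805252]
```

View pics/rimt.png

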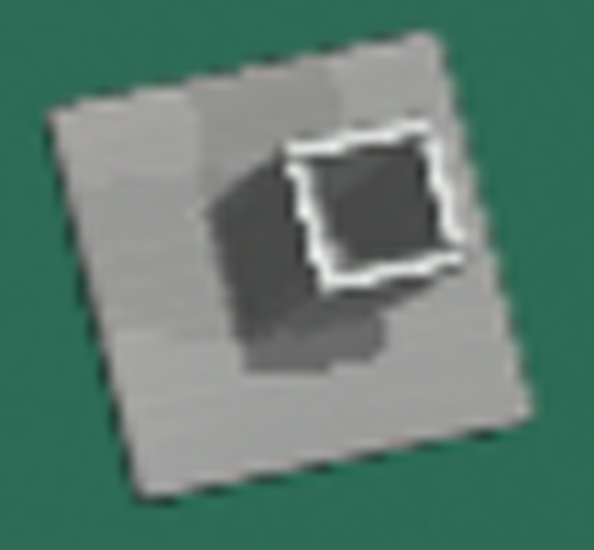

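```bash
python3 - <<'E'
from h import *
t=vision.camera("top");s=vision.camera("scene")
print("rim top view",plane(t,(421.6,253.3),100),plane(t,(422.1,253.7),100))
im=cv2.imread("pics/scene0.png");hsv=cv2.cvtColor(im,cv2.COLOR_BGR2HSV)
m=(hsv[...,1]<70).astype(np.uint8)*255;r=np.zeros_like(m);r[225:295,170:235]=255;m&=r
k=max(cv2.findContours(m,cv2.RETR_EXTERNAL,cv2.CHAIN_APPROX_NONE)[0],key=cv2.contourArea)
cv2.imwrite("pics/rims.png",cv2.resize(im[230:295,170:235],None,fx=9,fy=9,interpolation=cv2.INTER_CUBIC))
E
```

```text
rim top view [ 537.52226496 -248.5206238   100.        ] [ 536.54640556 -249.69685771  100.        ]
```

View pics/rims.png

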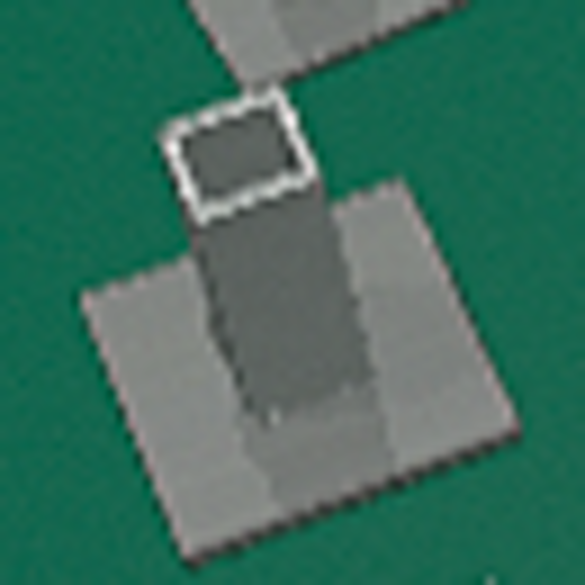

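```bash
python3 -c "
from go import *
Rt=toolR(101.5,10.1)
delta(np.array([536.5,-246.4,272]),Rt)"
```

```text
shift cm in present tool axes [-1.95 -1.21 -9.6 ] | 9.9 turn [-0.002 -0.     0.002] shift in target axes [-1.95 -1.18 -9.61]
```

```bash

python3 -m jog '[[-0.5,-0.3,-2.5,0,0,0,0],[-0.5,-0.3,-2.5,0,0,0,0],[-0.5,-0.3,-2.5,0,0,0,0],[-0.4,-0.3,-2.1,0,0,0,0],[0,0,0,0,0,0,0],[0,0,0,0,0,0,0]]' >/dev/null;python3 st.py
python3 - <<'E'
from go import *
from h import *
tilt()
delta(np.array([536.5,-246.4,245]),toolR(101.5,10.1))
s=vision.camera("scene");t=vision.camera("top")
a=cv2.resize(s["color"][170:300,150:250],None,fx=4,fy=4,interpolation=cv2.INTER_CUBIC)
b=cv2.resize(t["color"][200:330,370:470],None,fx=4,fy=4,interpolation=cv2.INTER_CUBIC)
cv2.imwrite("pics/st13.png",np.hstack([a,b]))
E
```

```text
24.45 q [-0.757  0.974  0.825  1.014  2.413 -0.575] p [ 536.6 -246.6  271.7] rpy [ 3.136 -1.396  1.779] F [ 1.3  0.2 -0.4] gap 21.3
toolz [-0.198  0.965 -0.174] y [0.98  0.201 0.001] az 101.6 dep 10.0
shift cm in present tool axes [-2.63 -0.01  0.48] | 2.7 turn [-0.001 -0.001  0.001] shift in target axes [-2.62 -0.01  0.49]
```

View pics/st13.png

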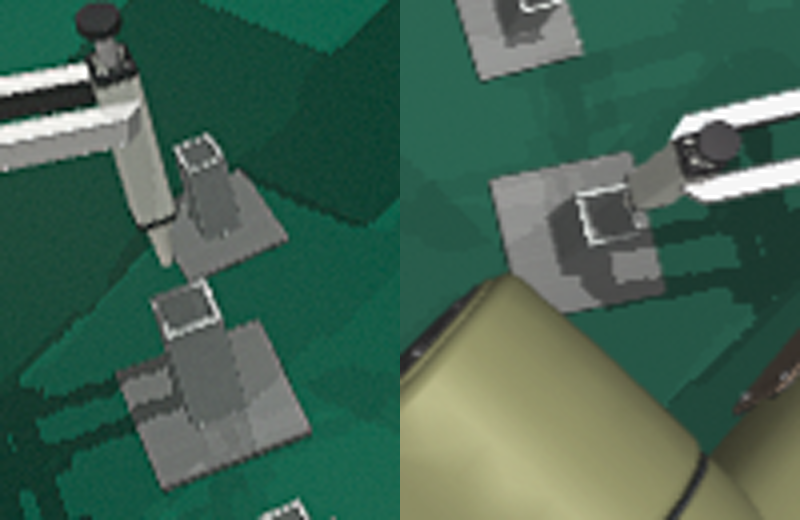

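```bash
python3 - <<'E'
from h import *
s=vision.camera("scene");t=vision.camera("top")
f=lambda x,y,u0,v0,k:(u0+(x+.5)/k-.5,v0+(y+.5)/k-.5)
ks=f(99,19,150,170,4);kt=f(718,141,370-100,200,4)
print(ks,kt);print("knob tri",tri([ray(t,kt),ray(s,ks)]))
tip=f(166,265,150,170,4)
for z in (136,140,144):print("tip scene",z,plane(s,tip,z))
print("rim scene",plane(s,f(187,307,150,170,4),100),"rim top",plane(t,f(609,214,270,200,4),100))
# predicted vertical pump at tcp
for p in[(536.5,-249.7,z) for z in(144,334)]: print(p,proj(s,p),proj(t,p))
E
```

```text
(174.375, 174.375) (449.125, 234.875)
knob tri (array([ 538.91736549, -251.36594306,  330.73286849]), [np.float64(0.508154919472501), np.float64(0.5081549194724887)])
tip scene 136 [ 534.89437465 -252.78482022  136.        ]
tip scene 140 [ 538.40269395 -252.43817523  140.        ]
tip scene 144 [ 541.91101326 -252.09153024  144.        ]
rim scene [ 538.43762259 -247.49805264  100.        ] rim top [ 537.95340774 -249.20525721  100.        ]
(536.5, -249.7, 144) [191.93259505 233.89033326] [426.28847507 250.87176802]
(536.5, -249.7, 334) [174.51495275 172.16640886] [448.53103118 235.74467189]
```

```bash
python3 -c "
from go import *
delta(np.array([536,-244.1,241]),toolR(101.6,10.1))"
python3 -m jog '[[-1.5,0,0.35,0,0,0,0],[-1.45,0,0.44,0,0,0,0],[0,0,0,0,0,0,0],[0,0,0,0,0,0,0]]' >/dev/null;python3 st.py
python3 - <<'E'
from go import *
from h import *
tilt()
s=vision.camera("scene");t=vision.camera("top")
a=cv2.resize(s["color"][190:280,160:230],None,fx=6,fy=6,interpolation=cv2.INTER_CUBIC)
b=cv2.resize(t["color"][220:310,395:457],None,fx=6,fy=6,interpolation=cv2.INTER_CUBIC)
cv2.imwrite("pics/st14.png",np.hstack([a,b]))
E
```

```text
shift cm in present tool axes [-3.06 -0.03  0.75] | 3.1 turn [-0.001 -0.001  0.001] shift in target axes [-3.06 -0.03  0.75]
25.05 q [-0.755  0.998  0.85   0.97   2.385 -0.635] p [ 536.2 -244.   242.2] rpy [ 3.134 -1.395  1.781] F [-0.  -1.1 -1. ] gap 21.5
toolz [-0.198  0.965 -0.174] y [0.979 0.202 0.001] az 101.6 dep 10.0
```

View pics/st14.png

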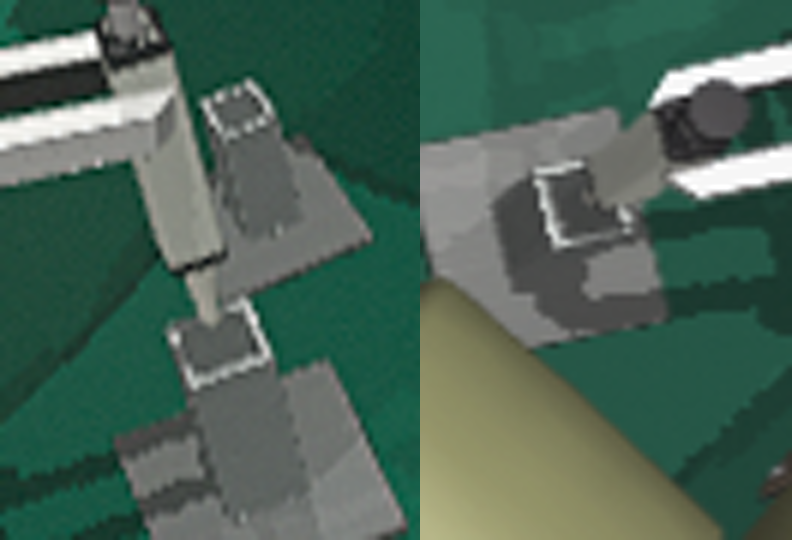

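The tip sits over the mouth in both views: scene (211,322), and top about (590,196) with the rim centre at (583,201). I nudge about 1 mm and lower the nozzle in, watching the force.

```bash

python3 -m jog '[[-0.9,0,0.25,0,0,0,0],[-1,0,0.17,0,0,0,0],[-1,0,0.18,0,0,0,0],[0,0,0,0,0,0,0]]'
python3 - <<'E'
from go import *
from h import *
tilt()
delta(np.array([536.2,-243.2,192]),toolR(101.6,10.1))
s=vision.camera("scene");t=vision.camera("top")
a=cv2.resize(s["color"][190:280,160:230],None,fx=6,fy=6,interpolation=cv2.INTER_CUBIC)
b=cv2.resize(t["color"][220:310,395:457],None,fx=6,fy=6,interpolation=cv2.INTER_CUBIC)
cv2.imwrite("pics/st15.png",np.hstack([a,b]))
E
```

```text
clock: 25.55
eef_pos: [535.7, -243.3, 210.0]
eef_rot: [-3.137, -1.398, 1.768]
wrist_force: [-0.6, -0.8, -0.9]
finger_gap: 21.3
toolz [-0.198  0.965 -0.172] y [ 0.98   0.201 -0.001] az 101.6 dep 9.9
shift cm in present tool axes [-1.77  0.05  0.31] | 1.8 turn [-0.    -0.004 -0.001] shift in target axes [-1.77  0.05  0.31]
```

View pics/st15.png

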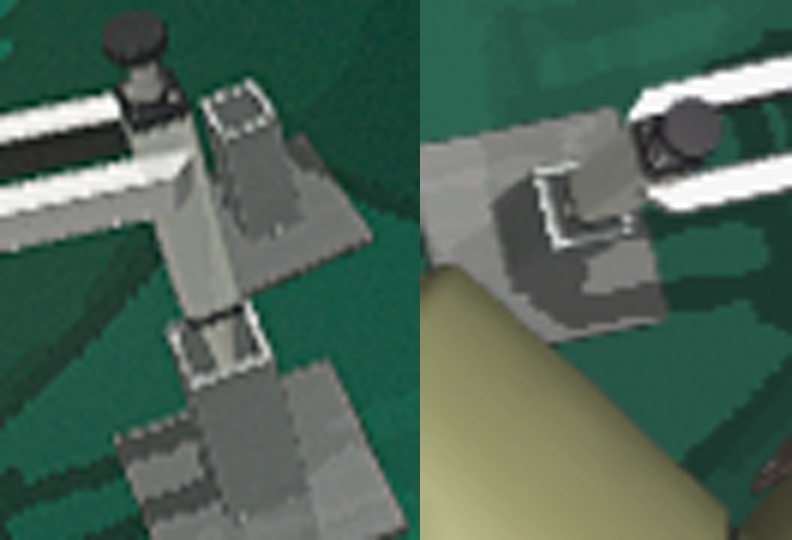

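```bash

python3 -m jog '[[-0.6,0,0.1,0,0,0,0],[-0.6,0,0.1,0,0,0,0],[0,0,0,0,0,0,0]]'
python3 -m jog '[[-0.5,0,0.08,0,0,0,0],[-0.5,0,0.09,0,0,0,0],[0,0,0,0,0,0,0]]'
python3 - <<'E'
from go import *
from h import *
tilt()
s=vision.camera("scene");t=vision.camera("top")
a=cv2.resize(s["color"][190:280,160:230],None,fx=6,fy=6,interpolation=cv2.INTER_CUBIC)
b=cv2.resize(t["color"][220:310,395:457],None,fx=6,fy=6,interpolation=cv2.INTER_CUBIC)
cv2.imwrite("pics/st16.png",np.hstack([a,b]))
E
```

```text
clock: 25.95
eef_pos: [535.8, -243.5, 198.8]
eef_rot: [3.14, -1.397, 1.775]
wrist_force: [-0.7, -0.1, -1.9]
finger_gap: 21.4
clock: 26.25
eef_pos: [535.9, -243.6, 188.8]
eef_rot: [3.139, -1.397, 1.775]
wrist_force: [-0.1, 0.1, -1.4]
finger_gap: 21.3
toolz [-0.198  0.965 -0.173] y [0.98  0.201 0.   ] az 101.6 dep 10.0
```

View pics/st16.png

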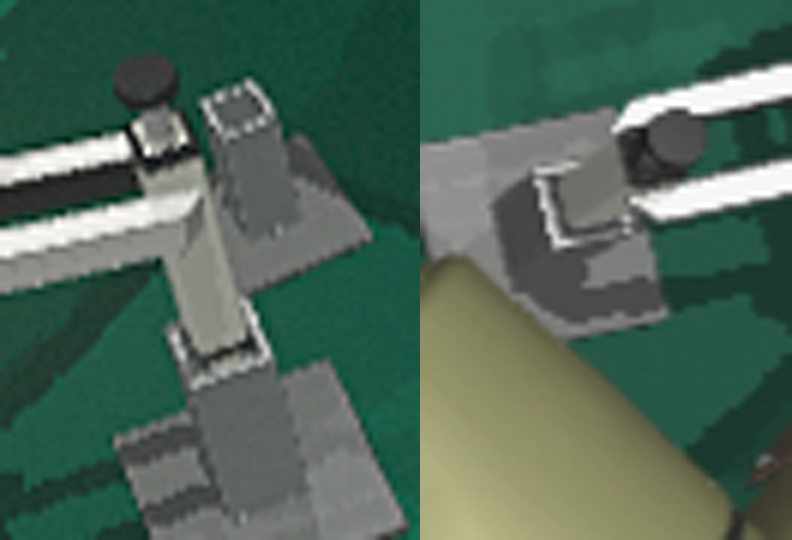

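The collar is at the rim and inside it, with no force. I continue down.

```bash

python3 -m jog '[[-0.4,0,0.06,0,0,0,0],[-0.4,0,0.07,0,0,0,0],[0,0,0,0,0,0,0]]'
python3 -m jog '[[-0.5,0,0.09,0,0,0,0],[-0.5,0,0.09,0,0,0,0],[0,0,0,0,0,0,0]]'
python3 -m jog '[[-0.5,0,0.09,0,0,0,0],[-0.5,0,0.09,0,0,0,0],[0,0,0,0,0,0,0]]'
```

```text
clock: 26.65
eef_pos: [535.9, -243.7, 180.9]
eef_rot: [3.139, -1.396, 1.776]
wrist_force: [-0.7, 0.3, -1.6]
finger_gap: 21.4
clock: 26.95
eef_pos: [535.9, -243.6, 170.5]
eef_rot: [3.14, -1.397, 1.775]
wrist_force: [-1.0, -0.2, 0.4]
finger_gap: 21.7
clock: 27.25
eef_pos: [535.9, -243.6, 160.4]
eef_rot: [3.14, -1.397, 1.775]
wrist_force: [0.8, -0.2, -0.4]
finger_gap: 21.7
```

```bash

python3 -m jog '[[-0.4,0,0.07,0,0,0,0],[-0.4,0,0.07,0,0,0,0],[0,0,0,0,0,0,0]]'
python3 -m jog '[[-0.3,0,0.05,0,0,0,0],[-0.3,0,0.05,0,0,0,0],[0,0,0,0,0,0,0]]'
python3 - <<'E'
from go import *
from h import *
tilt()
s=vision.camera("scene");t=vision.camera("top")
a=cv2.resize(s["color"][190:280,160:230],None,fx=6,fy=6,interpolation=cv2.INTER_CUBIC)
b=cv2.resize(t["color"][220:310,395:457],None,fx=6,fy=6,interpolation=cv2.INTER_CUBIC)
cv2.imwrite("pics/st17.png",np.hstack([a,b]))
E
```

```text
clock: 27.55
eef_pos: [535.9, -243.6, 152.5]
eef_rot: [3.138, -1.396, 1.776]
wrist_force: [-0.1, -1.5, -1.8]
finger_gap: 21.1
clock: 27.85
eef_pos: [536.0, -243.7, 146.6]
eef_rot: [3.138, -1.396, 1.777]
wrist_force: [0.2, -0.5, -1.2]
finger_gap: 21.2
toolz [-0.198  0.965 -0.174] y [0.98  0.201 0.001] az 101.6 dep 10.0
```

View pics/st17.png

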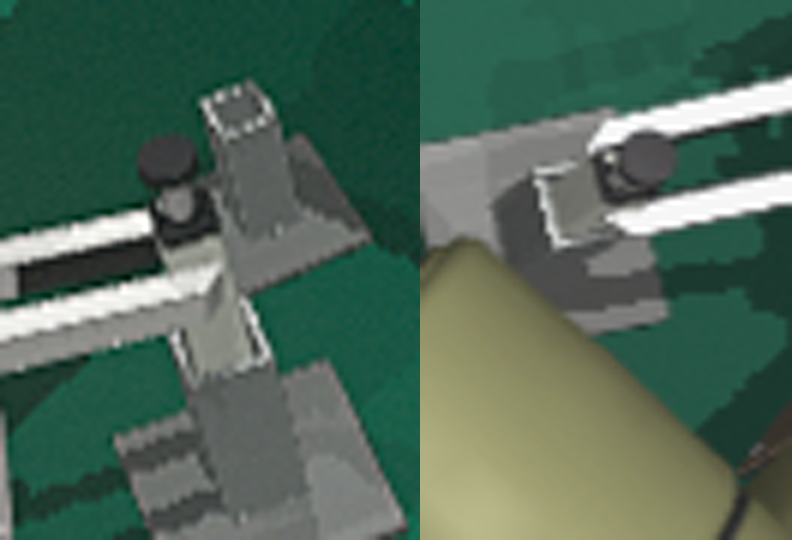

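```bash

python3 -m jog '[[-0.3,0,0.05,0,0,0,0],[0,0,0,0,0,0,0]]'
python3 -m jog '[[-0.2,0,0.035,0,0,0,0],[0,0,0,0,0,0,0]]'
python3 -m jog '[[-0.1,0,0.02,0,0,0,0],[0,0,0,0,0,0,0]]'
python3 -m jog '[[-0.1,0,0.02,0,0,0,0],[0,0,0,0,0,0,0]]'
```

```text
clock: 28.15
eef_pos: [536.0, -243.8, 143.7]
eef_rot: [3.137, -1.396, 1.778]
wrist_force: [0.5, 0.1, -0.5]
finger_gap: 21.2
clock: 28.35
eef_pos: [536.0, -243.8, 141.7]
eef_rot: [3.136, -1.396, 1.779]
wrist_force: [0.5, -0.3, -0.6]
finger_gap: 21.2
clock: 28.55
eef_pos: [536.1, -243.8, 140.8]
eef_rot: [3.135, -1.396, 1.78]
wrist_force: [0.2, -0.6, -0.2]
finger_gap: 21.4
clock: 28.75
eef_pos: [536.1, -243.8, 139.8]
eef_rot: [3.135, -1.396, 1.779]
wrist_force: [1.1, -0.3, 0.2]
finger_gap: 21.5
```

```bash

python3 -m jog '[[-0.1,0,0.02,0,0,0,0],[0,0,0,0,0,0,0]]'
python3 -m jog '[[-0.1,0,0.02,0,0,0,0],[0,0,0,0,0,0,0]]'
python3 -m jog '[[-0.1,0,0.02,0,0,0,0],[0,0,0,0,0,0,0]]'
```

```text
clock: 28.95
eef_pos: [536.0, -243.7, 138.8]
eef_rot: [3.136, -1.396, 1.779]
wrist_force: [0.1, -0.3, -1.1]
finger_gap: 21.4
clock: 29.15
eef_pos: [536.0, -243.7, 137.8]
eef_rot: [3.136, -1.396, 1.779]
wrist_force: [0.9, 1.1, -1.2]
finger_gap: 21.3
clock: 29.35
eef_pos: [536.0, -243.7, 136.7]
eef_rot: [3.136, -1.396, 1.779]
wrist_force: [-0.8, -0.1, -0.2]
finger_gap: 21.2
```

```bash

python3 -m jog '[[-0.1,0,0.02,0,0,0,0],[0,0,0,0,0,0,0]]'
python3 -m jog '[[-0.1,0,0.02,0,0,0,0],[0,0,0,0,0,0,0]]'
```

```text
clock: 29.55
eef_pos: [536.1, -243.8, 136.3]
eef_rot: [3.131, -1.396, 1.784]
wrist_force: [-0.3, 0.6, 3.7]
finger_gap: 21.6
clock: 29.75
eef_pos: [536.1, -243.9, 136.2]
eef_rot: [3.124, -1.396, 1.791]
wrist_force: [-1.0, 0.0, 10.5]
finger_gap: 21.5
```

Floor contact (10.5 N) at TCP z 136.3, which matches the 128 mm tip offset. I ease off, release and back out along the fingers.

```bash

python3 -m jog '[[0.15,0,0,0,0,0,0],[0,0,0,0,0,0,0],[0,0,0,0,0,0,30],[0,0,0,0,0,0,40],[0,0,0,0,0,0,50],[0,0,0,0,0,0,60],[0,0,0,0,0,0,70],[0,0,0,0,0,0,80]]'
python3 -m jog '[[0,0,0,0,0,0,100],[0,0,0,0,0,0,100],[0,0,-1,0,0,0,100],[0,0,-2,0,0,0,100],[0,0,-3,0,0,0,100],[0,0,-3,0,0,0,100],[0,0,-3,0,0,0,100],[0,0,0,0,0,0,100]]'
python3 - <<'E'
from go import *
from h import *
tilt()
s=vision.camera("scene");t=vision.camera("top")
a=cv2.resize(s["color"][190:280,160:230],None,fx=6,fy=6,interpolation=cv2.INTER_CUBIC)
b=cv2.resize(t["color"][220:310,395:457],None,fx=6,fy=6,interpolation=cv2.INTER_CUBIC)
cv2.imwrite("pics/st18.png",np.hstack([a,b]));cv2.imwrite("pics/w18.png",vision.camera("wrist")["color"])
E
```

```text
clock: 30.55
eef_pos: [536.0, -243.4, 136.3]
eef_rot: [3.135, -1.396, 1.779]
wrist_force: [-0.3, -0.1, 0.1]
finger_gap: 65.2
clock: 31.35
eef_pos: [551.7, -352.6, 151.5]
eef_rot: [-3.097, -1.409, 1.723]
wrist_force: [-0.3, -0.6, -3.4]
finger_gap: 94.4
toolz [-0.194  0.968 -0.161] y [ 0.981  0.196 -0.007] az 101.3 dep 9.3
```

View pics/st18.png

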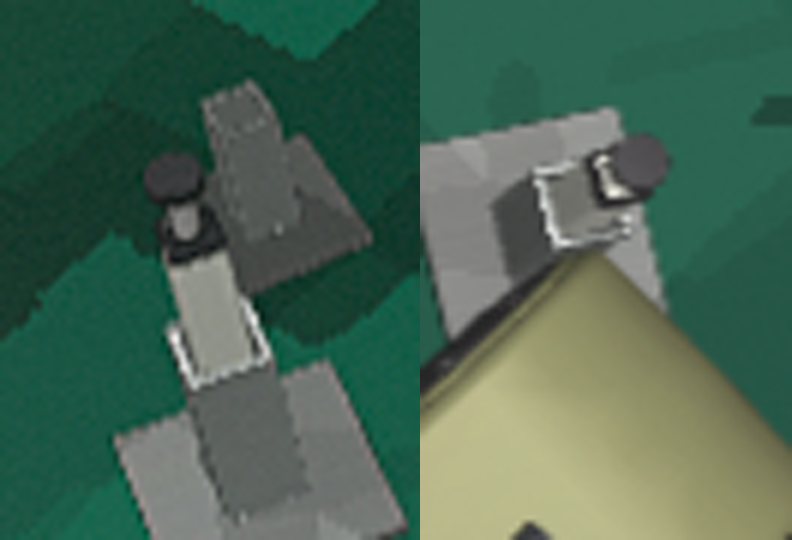

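View pics/w18.png

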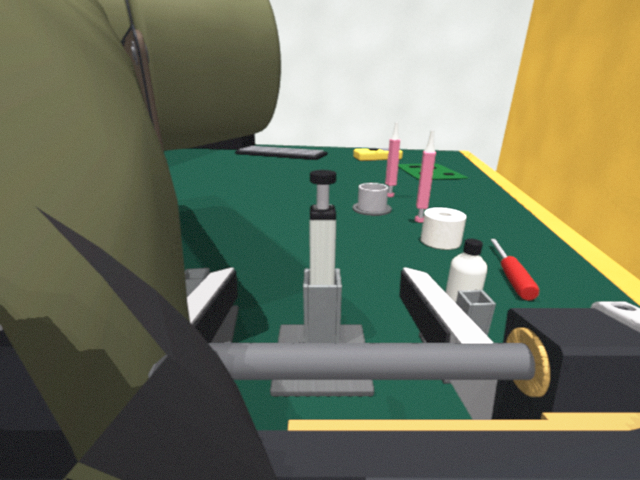

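```bash
python3 -m jog '[[0,0,-2,0,0,0,100],[0,0,0,0,0,0,100],[0,0,0,0,0,0,100]]'; python3 - <<'E'
from h import *
from kin import rot
s=vision.camera("scene");t=vision.camera("top")
f=lambda x,y,u0,v0,k:(u0+(x+.5)/k-.5,v0+(y+.5)/k-.5)
print("knob top",tri([ray(s,f(173,173,160,190,6)),ray(t,f(641-420,163,395,220,6))]))
st=monitor.read_state();w=vision.camera("wrist");cv2.imwrite("pics/w19.png",w["color"])
T=np.eye(4);T[:3,:3]=rot("xyz",st["eef_rot"]);T[:3,3]=st["eef_pos"];T=T@w["tool_from_camera"]
c=np.array([537,-248.8])
for z in(8,100,168,198): print(z,proj(w,(*c,z),T))
print(st["wrist_force"],st["eef_pos"])
cv2.imwrite("pics/w19c.png",cv2.resize(w["color"][130:420,230:420],None,fx=2,fy=2))
# bystanders
E
```

```text
clock: 31.8
eef_pos: [547.3, -360.3, 162.1]
eef_rot: [3.118, -1.39, 1.787]
wrist_force: [-1.1, -0.0, 0.2]
finger_gap: 94.1
knob top (array([ 537.38483882, -248.34976412,  197.47121426]), [np.float64(0.5028288599257008), np.float64(0.5028288599257581)])
8 [327.31730394 351.43238513]
100 [328.78081294 277.26234678]
168 [330.10841379 209.98007754]
198 [330.7792931  175.98018795]
[-0.62505014  0.06102285  0.06567084] [ 547.4984335  -359.98845182  161.47780989]
```

View pics/w19c.png

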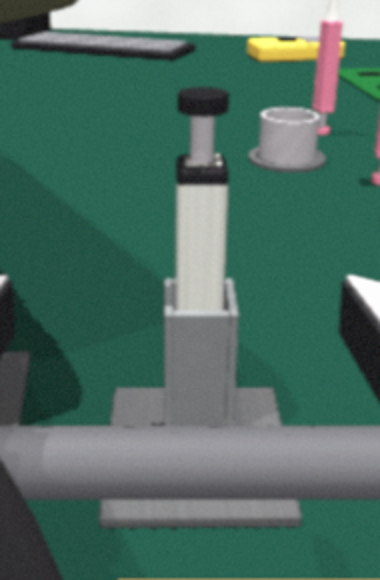

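The knob top triangulates to (537.4, −248.3, 197.5), against 198 expected on the floor. The pump is upright and untouched, and the wrist force is about 0. Handing in.

```bash
python3 - <<'E'
from h import *
t=vision.camera("scene")["color"];a=cv2.imread("pics/scene0.png")
d=cv2.absdiff(t,a).max(2)[265:360,260:380];print("changed px near roll/bottle/driver",int((d>60).sum()))
print(order.sign_off())
E
```

```text
changed px near roll/bottle/driver 0
the job is handed in; nothing more can be done
None
```

I picked the desoldering pump out of the cup, laid it flat and let go of it. I then turned the gripper half round, regripped it and stood it nozzle down in the square well of the stand with the 96 mm foot. The job was handed in at about 32 s.

- **Seated:** the nozzle touched the well floor with about 10 N at the expected height. After release, the knob's top triangulates to (537.4, −248.3, 197.5) mm, against 198 mm expected with the tip on the floor, and within about 1 mm of my measured well centre.
- **Standing free:** the last wrist picture shows the pump upright with the gripper open and backed away. The wrist force reads about 0 N.
- **Bystanders:** no pixels changed around the paper roll, flux bottle or screwdriver compared with the first scene picture.
- **Disagreements:** while I was lining up over the well, the scene and top views differed by 2–4 mm. I split the difference and the pump went in without side force. My first length check of the lying pump came out at 196 mm instead of 190 mm, so I used the tip and ignored the knob edge.

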